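Clamp pressure sensors in the test jig and start the test

TASK

Load the pressure sensors standing on the bench (two or three of them) upright into the nests of the test jig, one to a nest; then swing the arm fully closed over them and lock it with the lock pin, pushed fully home through fork and tongue. Then turn the clamp screw clockwise until its sprung tab pops out, and stop there: do not over-tighten the sensors. Last, press the wide test key on the calibrator, which must not be pressed before the tab is out, and leave the tools and other things lying about where they are.

Things in the scene. Friction and masses are not known exactly. Their poses are not given: they have to be found in the camera images.
- jig: Pressure-test jig bolted to the bench: aluminium base plate 345 x 200 mm, upper face 20 mm above the bench, three nests on it. Origin on the bench straight below the clamp screw's axis (arm closed); +x points to the pivot post of the swing arm (its upright axis at x = 120 mm, y = 0), -x to the fork (at x = -145 mm), z up.
- nest1 (a point): Centre of nest 1 on the base's upper face: a flat round seat for one sensor's flange between three steel locating dowels (8 mm dia., 9 mm high, tapered, equally spaced, their axes 38.5 mm from the nest's centre, so about 2.5 mm of play). In the jig's frame it lies at (27.5, 47.6) mm. Axes as the jig's.
- nest2 (a point): Centre of nest 2 on the base's upper face: a flat round seat for one sensor's flange between three steel locating dowels (8 mm dia., 9 mm high, tapered, equally spaced, their axes 38.5 mm from the nest's centre, so about 2.5 mm of play). In the jig's frame it lies at (-55, 0) mm. Axes as the jig's.
- nest3 (a point): Centre of nest 3 on the base's upper face: a flat round seat for one sensor's flange between three steel locating dowels (8 mm dia., 9 mm high, tapered, equally spaced, their axes 38.5 mm from the nest's centre, so about 2.5 mm of play). In the jig's frame it lies at (27.5, -47.6) mm. Axes as the jig's.
- sensor1_mid (a point): Pressure sensor, bare metal, 0.2 to 0.4 kg, standing upright on the bench: a round flange 64 mm dia. x 16 mm at the bottom, and on it a round body 36 mm dia. (37 mm over two bands) up to 50 mm. This point is on its axis, 25 mm above its underside; z is its axis, pointing up. All sensors are alike; any may go in any nest; absent ones read None.
- sensor2_mid (a point): Pressure sensor, bare metal, 0.2 to 0.4 kg, standing upright on the bench: a round flange 64 mm dia. x 16 mm at the bottom, and on it a round body 36 mm dia. (37 mm over two bands) up to 50 mm. This point is on its axis, 25 mm above its underside; z is its axis, pointing up. All sensors are alike; any may go in any nest; absent ones read None.
- sensor3_mid (a point): Pressure sensor, bare metal, 0.2 to 0.4 kg, standing upright on the bench: a round flange 64 mm dia. x 16 mm at the bottom, and on it a round body 36 mm dia. (37 mm over two bands) up to 50 mm. This point is on its axis, 25 mm above its underside; z is its axis, pointing up. All sensors are alike; any may go in any nest; absent ones read None.
- swing_arm (a joint): Swing arm: 0 = closed over the nests against its stop, tongue in the fork, holes in line; grows (rad) as it opens clockwise seen from above, to 2.2. Starts open; stiff (0.25 N m), stays where left. Grey beam 36 mm wide, upper face at 144 mm. In line along it, from the pivot axis: clamp screw at 120 mm, grip knob at 205 mm, 15 mm hole in the 12 mm thick steel tongue at 265 mm.
- grip_knob (a point): Middle of the upright black grip knob on the swing arm: 23 mm dia., 50 mm tall (158 to 208 mm above the bench), round, so that it may turn between the fingers. This point is on its axis, 183 mm above the bench.
- fork_hole (a point): Centre of the mouth of the upright 15 mm hole through both ears of the fork, on the upper ear's upper face, 148 mm above the bench. The ears are 40 x 40 x 8 mm; the tongue goes between them; the lower ear's underside is 32 mm below this point. Axes as the jig's.
- pin_head (a point): Lock pin: round black head 24 mm dia. x 36 mm, below it a steel shank 11 mm dia. x 46 mm with a tapered tip. This point: on the axis at the head's middle, 18 mm above the head's underside, 64 mm above the tip; z up along the pin. It starts upright in a hole (50 mm deep) of a fixed grey block 80 x 60 x 55 mm. Home in the fork, the head rests on the upper ear, this point 18 mm above fork_hole.
- clamp_screw (a joint): Angle (rad) of the clamp screw's bar handle, growing clockwise seen from above: tightening. The bar turns in place and feeds the pressure plate down 1.91 mm per rad. Starts at 0 to 0.6, the plate then 4.5 to 3.3 mm above the tops of seated sensors; the tab pops out at about 3.8 to 4.5 rad. Takes 0.1 N m to turn freely, 0.17 N m when tight; holds by friction when let go.
- screw_bar (a point): Centre of the black bar handle of the clamp screw, on the screw's axis, 202 mm above the bench: bar 100 mm long, 18 mm wide, 24 mm high; x along the bar, z up; at joint value 0 the bar lies across the swing arm. Below the bar a round 19 mm neck is free for 30 mm down to the beam's boss. The bar does not sink as it is turned.
- force_tab (a joint): Sprung indicator tab in the dark round spring capsule (52 mm dia.) between beam and pressure plate: 0 = in, flush; when the clamp force reaches the set value (about 30 N) it springs out 14 mm (0.014 m) at once and stays out. White, 18 mm wide, 8 mm high, about 100 mm above the bench, on the capsule's -y side (jig axes, arm closed), clear of the beam seen from above.
- pressure_plate (a joint): How far (m) the clamp force has pushed the pressure plate up against the springs in the capsule: 0 with no load, 0.0025 to 0.003 when the tab springs out, then about 1.9 mm more for each further radian of the screw. Above 0.005 (about 1 rad past the tab) the sensors are over-tightened. The plate is round, 152 mm dia., 12 mm thick.
- screw_feed: The ram under the swing arm that the clamp screw feeds down, with the spring capsule, the tab and the pressure plate that it carries. Origin on the screw's axis, at bench level when the screw angle is 0.
- test_key (a joint): Travel (m) of the calibrator's test key: a membrane key, pushed straight down. It gives hardly at all: about 4.2 N moves it 0.0010, which counts as pressed; it stops at 0.0016 with about 6.3 N. Springs back.
- key_face (a point): Middle of the face of the test key, 43 mm above the bench: the one wide key (46 x 22 mm, pale) at the end of the keypad farthest from the screen, on a hand-held calibrator (220 x 110 x 40 mm) that lies on its back, fixed. x points along the calibrator to its screen, z up.
- wrench: Open-ended wrench, 180 mm, lying on the bench. Not part of the job. Origin under its middle.
- multimeter: Multimeter, 150 x 75 x 36 mm, lying on the bench. Not part of the job. Origin under its middle.
- seal_disc: Steel diaphragm-seal disc, 80 mm dia., 18 mm thick, lying flat. Not part of the job; it is no sensor.
Not all that is in view belongs to the job. Leave any blue or brown look-alike of the part that bears sensor3_mid alone.

How it is judged:
On the way, in this order (a step that is already met when the one before it is completed fails the run):
1. every sensor present stands in a nest, flat on its seat (angle between each of sensor1_mid, sensor2_mid, sensor3_mid's own z axis and vertical below 0.1 rad and ((horizontal distance between sensor1_mid and nest1 below 0.008 m and z of sensor1_mid in the frame of nest1 below 0.029 m) or (horizontal distance between sensor1_mid and nest2 below 0.008 m and z of sensor1_mid in the frame of nest2 below 0.029 m) or (horizontal distance between sensor1_mid and nest3 below 0.008 m and z of sensor1_mid in the frame of nest3 below 0.029 m)) and ((horizontal distance between sensor2_mid and nest1 below 0.008 m and z of sensor2_mid in the frame of nest1 below 0.029 m) or (horizontal distance between sensor2_mid and nest2 below 0.008 m and z of sensor2_mid in the frame of nest2 below 0.029 m) or (horizontal distance between sensor2_mid and nest3 below 0.008 m and z of sensor2_mid in the frame of nest3 below 0.029 m)) and ((horizontal distance between sensor3_mid and nest1 below 0.008 m and z of sensor3_mid in the frame of nest1 below 0.029 m) or (horizontal distance between sensor3_mid and nest2 below 0.008 m and z of sensor3_mid in the frame of nest2 below 0.029 m) or (horizontal distance between sensor3_mid and nest3 below 0.008 m and z of sensor3_mid in the frame of nest3 below 0.029 m))), for 0.2 s.
2. the swing arm is fully closed (value of joint swing_arm below 0.03 rad), for 0.2 s.
3. the lock pin is fully home through fork and tongue (value of joint swing_arm below 0.03 rad and z of pin_head in the frame of fork_hole below 0.024 m and horizontal distance between pin_head and fork_hole below 0.008 m and angle between pin_head's own z axis and vertical below 0.12 rad), for 0.2 s.
4. the clamp screw is tightened until the tab is out, the pin still home (all of step 3 and value of joint force_tab above 0.01 m), for 0.2 s.
5. the test key is pressed (value of joint test_key above 0.001 m), for 0.1 s.
At the end, for the whole second after the job is handed in: Each sensor present is flat in a nest (within 8 mm) and the plate presses on them with over 15 N; the arm is closed (under 0.03 rad), the pin home in the fork (at least 40 of its 46 mm in), the tab out (over 10 mm); the test key has been pressed and let go (all of step 1 and all of step 4 and contact force between screw_feed and anything else above 15 N and value of joint test_key below 0.0006 m); the robot touches nothing.
It fails at once if the test key is pressed before the tab is out (value of joint test_key above 0.001 m and value of joint force_tab below 0.008 m).
It fails at once if the sensors are over-tightened (springs pushed in more than 5 mm) (value of joint pressure_plate above 0.005 m).
It fails at once if the wrench, the multimeter or the seal disc is shifted more than 40 mm (distance of any of wrench, multimeter, seal_disc from where it was at the start of the episode above 0.04 m).
Of sensor1, sensor2, sensor3 only 2 to 3 are there at a start; the rules pass over those that are not, and their reading is None.
At some moment in a run one of sensor1, sensor2, sensor3 may be knocked a few centimetres aside while the robot is not near it.
It also fails if it takes over 210 s, if anything falls off the work surface, if the arm or the gripper's body presses on something with over 40 N, if the wrist force passes 120 N, or if a joint passes its speed limit or range.

ROBOT

A 7-joint arm with a two-finger parallel gripper is mounted at the origin on the work surface. World frame = base frame: x ahead of the robot, y to its left, z up, the work surface at z = 0. Lengths are in m, angles in rad, forces in N, time in s.
With the tool pointing down it reaches from about 0.425 to 0.925 m from the base axis. Payload 6.8 kg.
Tool frame: the origin (TCP) lies at the very end of the fingers, on their centre line; the grasp point (between the pads) lies 19 mm behind it; z points along the fingers, y is the line along which they close (so a half turn about z gives the same grasp; the last joint's range is limited). The gripper opens to 85 mm and grips with 20 to 120 N. Pads are 22 mm wide; open, the fingers measure 114 mm over their backs; the gripper's body (76 mm by 85 mm) begins 54 mm behind the grasp point. The pads swing forward as they close: fully open they stand 13 mm farther back than shut.
Start: joints at [-0.108, 0.477, 0.022, 1.555, -0.011, 1.109, -0.083], TCP at [0.675, 0, 0.194] pointing down, gripper open.
Joint ranges: [-2.96, 2.96], [-0.34, 2.1], [-1.41, 1.46], [0.24, 2.44], [-1.37, 4.51], [0.17, 1.92], [-2.96, 2.96]. Speed limits (rad/s): [2.39, 2.39, 3.14, 3.14, 3.14, 3.14, 3.14].

INTERFACE

Orientations are given as a unit quaternion [w, x, y, z].
In Python, from station import get_obs, read_camera, hand_in gives the robot as it stands.
- The arm moves only by the tool arm_command, never from a script. Its argument "commands" is one flat list of numbers, 7 for each row, row after row: the shift along the tool's x, y, z in m, then the turn, a rotation vector about the tool's x, y, z in degrees, then the opening, from 0 (shut) to 1 (fully open). In form: [tx, ty, tz, rx, ry, rz, fingers, tx, ty, tz, rx, ry, rz, fingers, ...]. A call has 1 to 8 rows; each row is the pose to reach, as a shift and turn from the pose commanded when the call began, along the tool's axes at that moment; what a row does not reach only later rows make up. A row lasts 1/10 s, in which the tool goes at most 50 mm and 8.59 degrees, less where a joint would pass 70% of its speed; a pose out of reach is approached as far as the arm can. A call with a gripper value outside its range is refused whole. The fingers move at their own pace and stop on an object; "force" is the grip in N (left out, the last holds). Time passes only in rows, so rows that repeat a pose let the fingers close. It gives the time, the measured TCP pose, the force, the opening and the grip force at its end, in the units of the state.
- get_obs(): the state, without advancing time (a new reading comes with each control period).
- read_camera(name): name is "scene" or "side" or "wrist"; returns a dict with "img" (420x560x3 uint8, red, green, blue), "camera_matrix" (3x3 intrinsics, pixels), "k1" (the pictures are not rectified: a ray, as slopes to the right and down, at radius r is drawn at 1 + k1 r^2 times it, then the intrinsics apply), "pose" (4x4, takes a point from camera to world coordinates). Camera axes: x right, y down, z forward; pixel columns grow to the right and rows downward; lengths in m; the calibration is good to about 2 mm. A picture is of the moment at which its call begins. There is no depth.
- hand_in(): hands the job in; it is judged then, once.
The state is a dict: "t": time; "q": joint angles; "joint_vel": joint speeds; "joint_torque": joint torques, N m; "eef_pos": TCP position; "tool_rot": TCP orientation; "contact_force": force on the tool from outside, world axes, zero at the start; "torque": the same for the moment, N m; "gripper_width": opening from 0.0 (shut) to 1.0 (fully open); "grasp_force": force on a finger pad.
Only numpy, scipy, OpenCV 4.12 (cv2) and the standard library are available. Lean on these libraries where they do the work, as an engineer would, in place of code of your own. Each camera call takes 0.05 s, during which the arm holds its last target. There are 200 camera calls.

## Working session

There is one attempt and no reset: what is moved stays moved. The work goes in short steps, Python scripts to look and compute and a tool call to move; the robot and the scene stay as the last step left them, time stands still between calls to the robot, and variables do not carry over. Pictures are saved under pics/ and viewed, at most 14 in all, crops included, and the job is handed in when it is done.

Besides the shell and the picture viewer there is one more tool, called after "Emit:" in YAML: its name, and indented under it one key for each argument. arm_command: Moves the arm, as the interface text tells. Its arguments: {"type":"object","properties":{"commands":{"type":"array","items":{"type":"number"}},"force":{"type":"number"}},"required":["commands"]}

```bash
ls; mkdir -p pics; cat > h.py <<'E'
import numpy as np, cv2, json
from station import get_obs, read_camera
from scipy.spatial.transform import Rotation as R
def cam(n, fn=None):
    c=read_camera(n)
    if fn: cv2.imwrite('pics/'+fn, c['img'][:,:,::-1])
    np.save('/tmp/%s.npy'%n, c, allow_pickle=True)
    return c
def load(n): return np.load('/tmp/%s.npy'%n, allow_pickle=True).item()
def ray(c,u,v):
    K=np.array(c['camera_matrix']); d=np.array([(u-K[0,2])/K[0,0],(v-K[1,2])/K[1,1]])
    s=d.copy()
    for _ in range(20): s=d/(1+c['k1']*(s@s))
    T=np.array(c['pose']); return T[:3,3], T[:3,:3]@np.array([s[0],s[1],1])
def onz(c,u,v,z):
    o,d=ray(c,u,v); return o+d*(z-o[2])/d[2]
def proj(c,p):
    T=np.array(c['pose']); q=T[:3,:3].T@(np.array(p)-T[:3,3]); s=q[:2]/q[2]; s=s*(1+c['k1']*(s@s))
    K=np.array(c['camera_matrix']); return np.array([K[0,0]*s[0]+K[0,2],K[1,1]*s[1]+K[1,2]])
def tri(c1,p1,c2,p2):
    o,d=ray(c1,*p1); o2,d2=ray(c2,*p2); A=np.stack([d,-d2],1); t=np.linalg.lstsq(A,o2-o,rcond=None)[0]
    a,b=o+d*t[0],o2+d2*t[1]; return (a+b)/2, np.linalg.norm(a-b)
def tool(target, yaw=None):
    """shift in tool axes from present measured pose to target (world)"""
    o=get_obs(); r=R.from_quat(np.roll(o['tool_rot'],-1)); return r.inv().apply(np.array(target)-o['eef_pos'])
E
python3 - <<'E'
from h import *
for n in ('scene','side','wrist'):
    c=cam(n,n+'0.png'); print(n,np.round(c['pose'],3).tolist(),c['k1'],np.array(c['camera_matrix']).tolist())
print(get_obs())
E
```

```text
pics
scene [[0.874, 0.339, -0.349, 0.801], [0.486, -0.611, 0.625, -0.752], [-0.001, -0.716, -0.698, 0.853], [0.0, 0.0, 0.0, 1.0]] -0.07482089622164943 [[401.51336613261896, 0.0, 277.1028404388534], [0.0, 401.51336613261896, 213.72150492072336], [0.0, 0.0, 1.0]]
side [[-0.878, -0.346, 0.33, 0.068], [-0.478, 0.648, -0.593, 0.619], [-0.009, -0.679, -0.735, 0.982], [0.0, 0.0, 0.0, 1.0]] -0.009228154160392413 [[472.4245685616587, 0.0, 276.8651611500492], [0.0, 472.4245685616587, 205.73747765196194], [0.0, 0.0, 1.0]]
wrist [[1.0, 0.0, 0.0, 0.674], [0.0, -0.953, -0.303, 0.078], [0.0, 0.303, -0.953, 0.375], [0.0, 0.0, 0.0, 1.0]] -0.0781420304818303 [[326.1003133211747, 0.0, 279.40087910522266], [0.0, 326.1003133211747, 210.3947919065784], [0.0, 0.0, 1.0]]
{'t': 0.15, 'q': array([-0.10811548,  0.47765707,  0.02233307,  1.55618933, -0.01151675,
        1.10930573, -0.08310384]), 'joint_vel': array([-0.00040869, -0.00298361,  0.00087709, -0.00394676,  0.00093247,
       -0.00029907,  0.00045224]), 'joint_torque': array([ 1.55385478e-03, -5.96924365e+01,  1.60940632e+00, -2.81490952e+01,
        1.26662746e-02,  6.56643446e-03,  5.58682734e-05]), 'eef_pos': array([6.74499998e-01, 1.57681269e-05, 1.93432199e-01]), 'tool_rot': array([-4.77090726e-04,  7.07094439e-01,  7.07118761e-01, -5.33815988e-04]), 'contact_force': array([ 0.05540421, -0.54331083,  0.26533226]), 'torque': array([-0.04556164,  0.05281098,  0.01157162]), 'grasp_force': 0.0, 'gripper_width': 1.0004760029300224}
```

View pics/scene0.png

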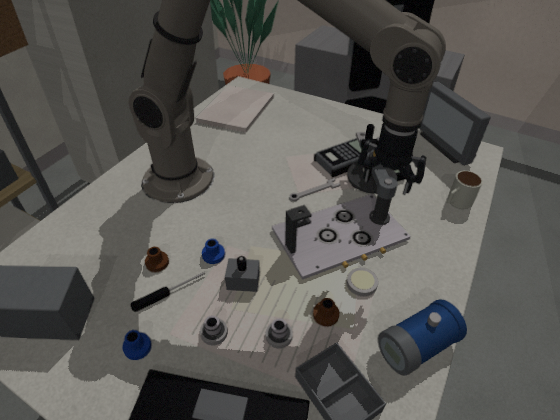

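View pics/side0.png

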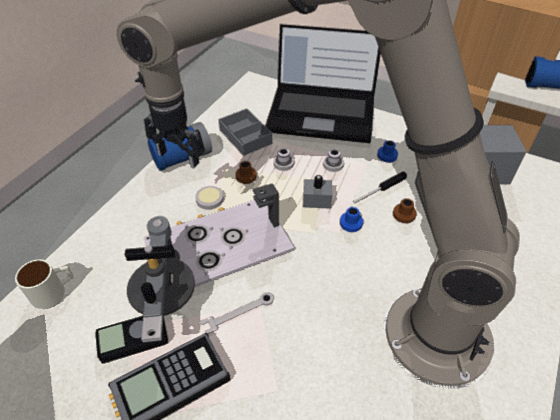

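The bare-metal sensors are at scene (212,327) and (279,330), which are side (334,158) and (283,158).

Look-alikes to leave alone:
- Blue: scene (213,250) and (137,343).
- Brown: scene (157,258) and (326,310).
- Seal disc: scene (362,281).

The jig is at scene (340,235) with its swing arm open, and the pin block is at (242,272). Next is a close crop to check the choice.

```bash
python3 - <<'E'
from h import *
s=load('scene')['img'][:,:,::-1]; d=load('side')['img'][:,:,::-1]
a=cv2.resize(s[185:365,190:430],(800,600),interpolation=cv2.INTER_CUBIC)
cv2.imwrite('pics/c1.png',a)
b=cv2.resize(d[135:345,100:380],(800,600),interpolation=cv2.INTER_CUBIC)
cv2.imwrite('pics/c2.png',b)
E
```

```text
(no output)
```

View pics/c1.png

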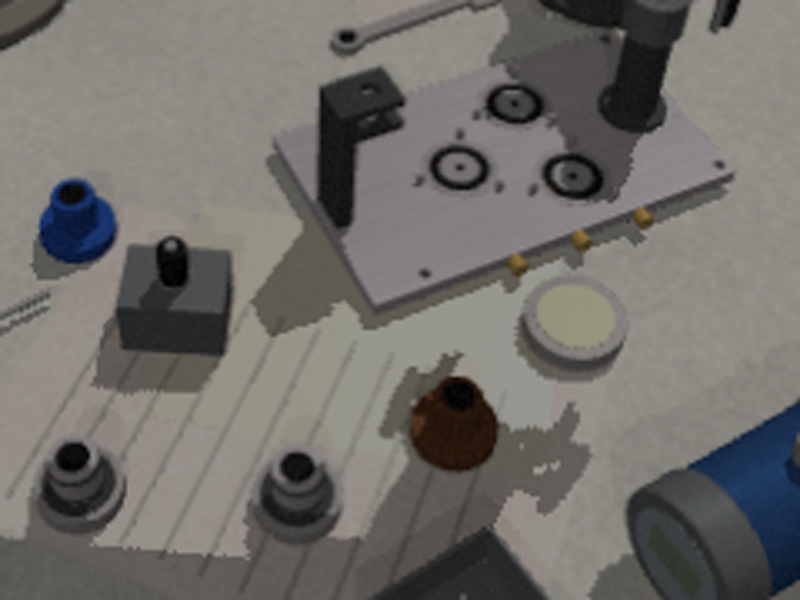

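View pics/c2.png

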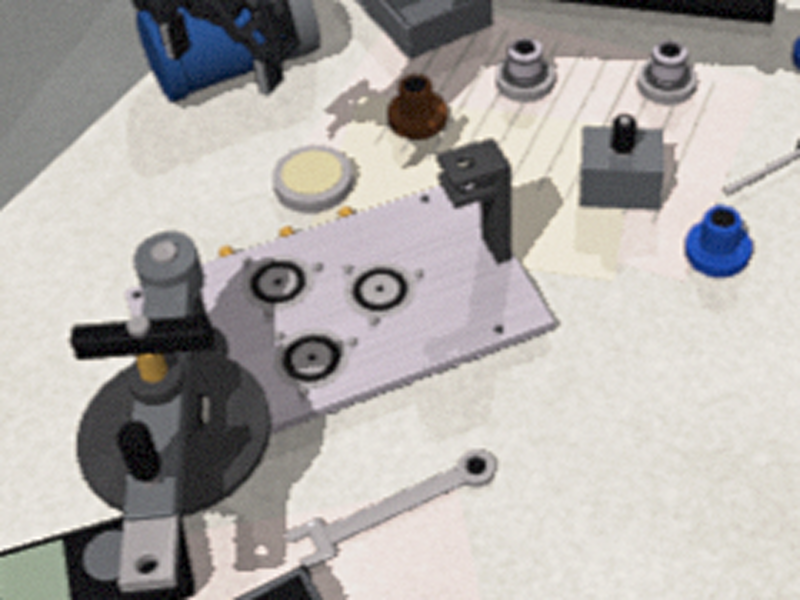

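```bash
python3 - <<'E'
from h import *
S=load('scene');D=load('side')
P1=lambda u,v:(190+u*.3,185+v*.3); P2=lambda u,v:(100+u*.35,135+v*.35)
for n,a,b,z in [('n1',(515,103),(311,356),.02),('n2',(460,167),(380,289),.02),('n3',(573,176),(278,282),.02),
  ('sA',(73,455),(670,50),.05),('sB',(297,467),(524,46),.05),('fork',(369,89),(463,161),.148),('pintop',(172,243),(624,121),None)]:
    a=P1(*a);b=P2(*b);t,g=tri(S,a,D,b); print(n,t.round(4),round(g,4),*( [onz(S,*a,z)[:2].round(4),onz(D,*b,z)[:2].round(4)] if z else []))
for n,b,z in [('knobtop',(128,430),.208),('tongue',(147,564),.137),('screwtop',(138,325),.214),('pivot',(165,248),.16),('key',((203-100)/.35,(357-135)/.35),.043)]:
    print(n,onz(D,*P2(*b),z).round(4))
E
```

```text
n1 [0.563  0.084  0.0184] 0.0005 [0.5633 0.0822] [0.5624 0.085 ]
n2 [ 0.5509 -0.0098  0.0171] 0.0004 [ 0.5519 -0.0123] [ 0.5492 -0.008 ]
n3 [0.6388 0.0274 0.0166] 0.0004 [0.6396 0.0244] [0.6366 0.0294]
sA [ 0.4388 -0.4083  0.0469] 0.0001 [ 0.4402 -0.4097] [ 0.4376 -0.4049]
sB [ 0.5768 -0.3418  0.0473] 0.001 [ 0.5771 -0.3434] [ 0.5757 -0.3388]
fork [ 0.4974 -0.0823  0.1453] 0.0037 [ 0.4969 -0.0858] [ 0.4977 -0.0793]
pintop [ 0.4188 -0.2466  0.0898] 0.0004
knobtop [0.5404 0.2996 0.208 ]
tongue [0.5025 0.3494 0.137 ]
screwtop [0.5876 0.2287 0.214 ]
pivot [0.6549 0.1292 0.16  ]
key [0.4198 0.3126 0.043 ]
```

The crop at c1 (73,455) and (297,467) confirms two bare-metal sensors, with the brown one at (455,420) beside them. The measured jig agrees with its given sizes: nest spacings are about 95 mm, fork to origin is 145 mm, and yaw is about 53°. I'll turn the tool to line up with the jig and hover over the sensors.

```bash
cat >> h.py <<'E'
def go(target, yaw=None):
    """numbers for a move: shift in tool axes (mm) and rotvec (deg) to tool pointing down with tool-y at angle yaw (deg, world)"""
    o=get_obs(); r=R.from_quat(np.roll(o['tool_rot'],-1)); s=r.inv().apply(np.array(target)-o['eef_pos'])
    out=[np.round(s*1000,1).tolist()]
    if yaw is not None:
        a=np.radians(yaw); y=np.array([np.cos(a),np.sin(a),0]); z=np.array([0,0,-1.]); x=np.cross(y,z)
        out.append(np.degrees((r.inv()*R.from_matrix(np.stack([x,y,z],1))).as_rotvec()).round(2).tolist())
    print('go',out,'at',o['eef_pos'].round(4),'q7',o['q'][6].round(2),'t',round(o['t'],2),'F',o['contact_force'].round(1))
E
python3 - <<'E'
from h import *
go([.508,-.37,.2],-37)
E
```

```text
go [[-370.0, -166.5, -6.3], [-0.08, 0.03, 37.0]] at [0.6745 0.     0.1934] q7 -0.08 t 0.15 F [ 0.1 -0.5  0.3]
```

Emit:
arm_command:
  commands: [-0.37,-0.1665,-0.006,0,0,37,1,-0.37,-0.1665,-0.006,0,0,37,1,-0.37,-0.1665,-0.006,0,0,37,1,-0.37,-0.1665,-0.006,0,0,37,1,-0.37,-0.1665,-0.006,0,0,37,1,-0.37,-0.1665,-0.006,0,0,37,1,-0.37,-0.1665,-0.006,0,0,37,1,-0.37,-0.1665,-0.006,0,0,37,1]

```text
t: 0.95
eef_pos: [0.5097, -0.3662, 0.2]
tool_rot: [-0.0, 0.895, 0.446, -0.0]
contact_force: [1.2, 0.6, 0.8]
gripper_width: 0.995
grasp_force: 0.0
```

Emit:
arm_command:
  commands: [0,0,0,0,0,0,1,0,0,0,0,0,0,1]

```text
t: 1.15
eef_pos: [0.5097, -0.3662, 0.1999]
tool_rot: [-0.0, 0.896, 0.445, -0.0]
contact_force: [0.6, 1.2, -0.5]
gripper_width: 1.004
grasp_force: 0.0
```

```bash
python3 - <<'E'
from h import *
go([.508,-.37,.2],-37)
c=cam('wrist','w1.png')
for p in [(.4388,-.4083,.05),(.5768,-.3418,.05),(.4188,-.2466,.091)]: print(proj(c,p).round(0))
E
```

```text
go [[-4.0, 1.0, -0.1], [-0.03, 0.02, -0.21]] at [ 0.5097 -0.3662  0.1999] q7 -0.02 t 1.15 F [ 0.6  1.2 -0.5]
[252. 252.]
[319. 126.]
[119. 153.]
```

View pics/w1.png

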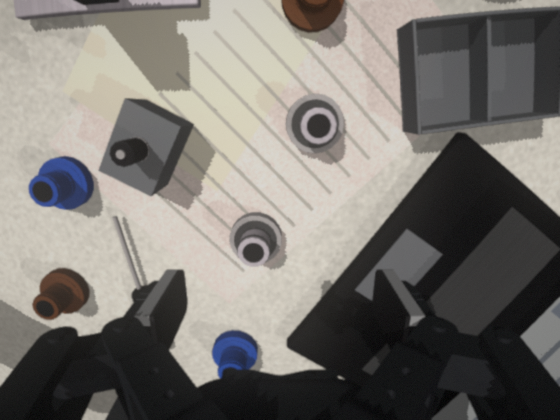

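The wrist view shows bare-metal sensor A's top at (253,252), B's at (318,125), and the pin head at (122,152), all within 1 to 3 px of prediction. I'll go for sensor A.

```bash
python3 - <<'E'
from h import *
c=load('wrist')
for p,z in [((253,252),.05),((318,125),.05),((122,152),.0905)]: print(onz(c,*p,z).round(4))
a=onz(c,253,252,.05)
go([a[0],a[1],.022],-37)
E
```

```text
[ 0.4404 -0.4088  0.05  ]
[ 0.5772 -0.3403  0.05  ]
[ 0.421  -0.2475  0.0905]
go [[-78.2, -29.4, 177.7], [-0.04, -0.04, -0.02]] at [ 0.5109 -0.3642  0.1998] q7 -0.02 t 1.2 F [0.  0.2 0.7]
```

Emit:
arm_command:
  commands: [-0.078,-0.0295,0.1,0,0,0,1,-0.078,-0.0295,0.1,0,0,0,1,-0.078,-0.0295,0.1,0,0,0,1,-0.078,-0.0295,0.1,0,0,0,1,-0.078,-0.0295,0.1,0,0,0,1]

```text
t: 1.7
eef_pos: [0.4419, -0.4077, 0.1001]
tool_rot: [-0.0, 0.894, 0.447, 0.0]
contact_force: [0.5, 0.7, 0.9]
gripper_width: 1.001
grasp_force: 0.0
```

```bash
python3 - <<'E'
from h import *
go([.4397,-.4087,.022],-37)
c=cam('wrist','w2.png')
for n in ('scene','side'): cam(n)
go([.4397,-.4087,.022],-37)
print(proj(c,(.4397,-.4087,.05)), get_obs()['joint_vel'].round(3))
E
```

```text
go [[-2.2, -1.1, 78.1], [-0.03, -0.06, 0.11]] at [ 0.4419 -0.4077  0.1001] q7 0.13 t 1.7 F [0.5 0.7 0.9]
go [[-2.5, -2.9, 79.5], [0.16, -0.06, 0.19]] at [ 0.4433 -0.4083  0.1015] q7 0.14 t 1.85 F [ 0.7 -0.2  0.3]
[278.04252247 218.72727565] [ 0.002 -0.002  0.005  0.004 -0.    -0.004  0.003]
```

View pics/w2.png

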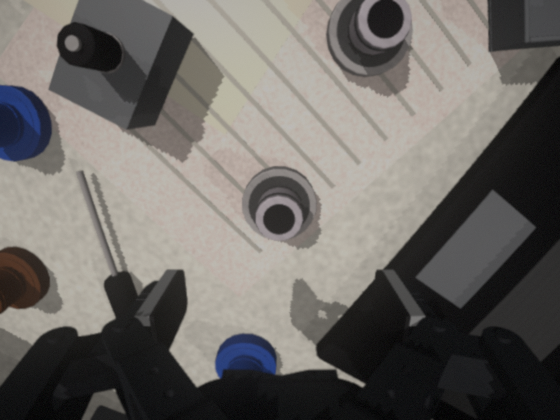

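The sensor's top ring is at (279,216) against a predicted (278,219), and it is centred between the fingers. I'll descend and grip.

Emit:
arm_command:
  commands: [-0.002,-0.001,0.05,0,0,0,1,-0.002,-0.001,0.078,0,0,0,1,-0.002,-0.001,0.078,0,0,0,1,-0.002,-0.001,0.078,0,0,0,0.2,-0.002,-0.001,0.078,0,0,0,0.2,-0.002,-0.001,0.078,0,0,0,0.2,-0.002,-0.001,0.078,0,0,0,0.2,-0.002,-0.001,0.078,0,0,0,0.2]
  force: 40

```text
t: 2.65
eef_pos: [0.4388, -0.4106, 0.0229]
tool_rot: [0.001, 0.895, 0.446, 0.0]
contact_force: [-0.1, -0.4, -0.4]
gripper_width: 0.201
grasp_force: 0.0
```

Emit:
arm_command:
  commands: [0,0,0,0,0,0,0.2,0,0,0,0,0,0,0.2,0,0,0,0,0,0,0.2]
  force: 40

```text
t: 2.95
eef_pos: [0.4383, -0.4102, 0.0221]
tool_rot: [-0.0, 0.895, 0.446, -0.0]
contact_force: [-0.2, -0.4, -0.8]
gripper_width: 0.199
grasp_force: 0.0
```

```bash
python3 - <<'E'
from h import *
c=cam('wrist'); s=cam('scene'); d=cam('side')
a=cv2.resize(s['img'][230:400,120:320],(400,300)); b=cv2.resize(d['img'][100:240,240:400],(400,300))
cv2.imwrite('pics/w3.png',np.vstack([np.hstack([a,b]),cv2.resize(c['img'],(400,300)).repeat(1,0) if 0 else np.hstack([cv2.resize(c['img'],(400,300)),a*0])])[:,:,::-1])
go([.4397,-.4087,.022],-37)
E
```

```text
go [[2.0, 0.1, 0.1], [-0.01, -0.0, -0.0]] at [ 0.4384 -0.4102  0.0221] q7 0.17 t 3.1 F [-0.1  0.8  0.8]
```

View pics/w3.png

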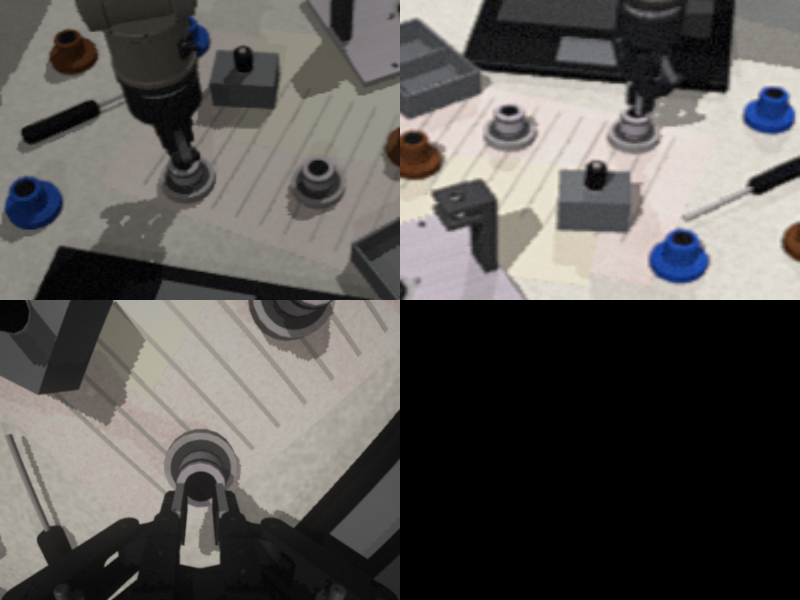

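```bash
python3 - <<'E'
from h import *
c=load('wrist');s=load('scene');d=load('side')
print('wrist',onz(c,281,262,.05), 'tcp px',proj(c,get_obs()['eef_pos']))
print(np.round(c['pose'],3)); o=get_obs(); r=R.from_quat(np.roll(o['tool_rot'],-1)); print(r.inv().apply(c['pose'][:3,3]-o['eef_pos']))
# crops: scene flange; 
print('scene flange base', onz(s,120+186*.5,230+183*170/300,.016),'side',onz(d,240+(634-400)*.4,100+133*140/300,.016))
E
```

```text
wrist [ 0.43940102 -0.40995371  0.05      ] tcp px [279.64395619 242.34775594]
[[ 0.799 -0.574 -0.181  0.485]
 [-0.602 -0.761 -0.242 -0.348]
 [ 0.001  0.302 -0.953  0.204]
 [ 0.     0.     0.     1.   ]]
[ 0.07769779 -0.0003344  -0.18149071]
scene flange base [ 0.44568972 -0.42003821  0.016     ] side [ 0.4356709  -0.40045889  0.016     ]
```

```bash
python3 - <<'E'
from h import *
c=load('wrist');s=load('scene');d=load('side')
f=lambda im,r:cv2.resize(im[r[0]:r[1],r[2]:r[3]],(400,400),interpolation=cv2.INTER_CUBIC)
cv2.imwrite('pics/w4.png',np.hstack([f(c['img'],(170,330,200,360)),f(s['img'],(270,370,160,260))])[:,:,::-1])
E
```

```text
(no output)
```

View pics/w4.png

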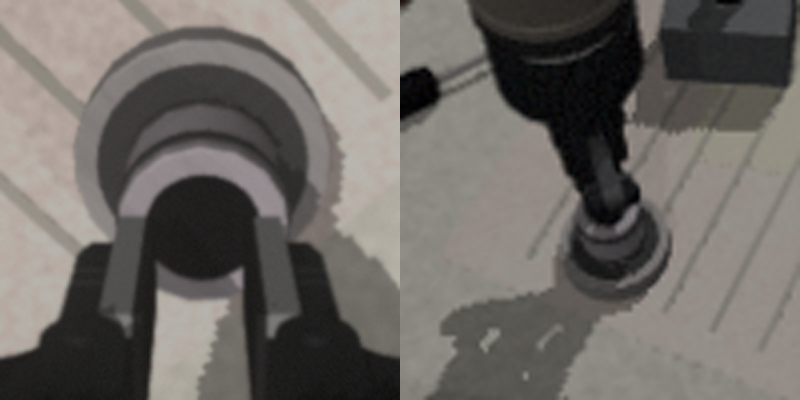

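The fingers shut above the sensor's top: in the crop they overlap the ring at (120–290, 215), so the fingertips are higher than the TCP reading says. I'll measure the tip height before going lower.

```bash
python3 - <<'E'
from h import *
c=load('wrist');s=load('scene');d=load('side');o=get_obs()
print(tri(s,(210,323.7),d,(336,152)), o['eef_pos'])
for x in (.011,0,-.011):
  for z in (.02,.03,.04,.05,.06,.07):
    r=R.from_quat(np.roll(o['tool_rot'],-1)); 
    print(x,z,[proj(c,o['eef_pos']+r.apply([x,y,o['eef_pos'][2]-z])).round(0).tolist() for y in (-.0085,.0085)])
E
```

```text
(array([ 0.43697804, -0.41443408,  0.04488806]), np.float64(0.0009141733341229)) [ 0.43835435 -0.41023748  0.02205291]
0.011 0.02 [[265.0, 224.0], [294.0, 224.0]]
0.011 0.03 [[265.0, 230.0], [295.0, 230.0]]
0.011 0.04 [[264.0, 237.0], [295.0, 237.0]]
0.011 0.05 [[263.0, 244.0], [296.0, 244.0]]
0.011 0.06 [[262.0, 252.0], [297.0, 252.0]]
0.011 0.07 [[261.0, 262.0], [299.0, 262.0]]
0 0.02 [[266.0, 241.0], [294.0, 241.0]]
0 0.03 [[265.0, 248.0], [294.0, 248.0]]
0 0.04 [[264.0, 255.0], [295.0, 255.0]]
0 0.05 [[263.0, 263.0], [296.0, 263.0]]
0 0.06 [[263.0, 273.0], [297.0, 273.0]]
0 0.07 [[261.0, 283.0], [298.0, 283.0]]
-0.011 0.02 [[266.0, 257.0], [293.0, 257.0]]
-0.011 0.03 [[265.0, 265.0], [294.0, 265.0]]
-0.011 0.04 [[265.0, 273.0], [295.0, 273.0]]
-0.011 0.05 [[264.0, 282.0], [296.0, 282.0]]
-0.011 0.06 [[263.0, 292.0], [297.0, 292.0]]
-0.011 0.07 [[262.0, 303.0], [298.0, 303.0]]
```

Front tip edge at row 256 puts the real tips at about z = 0.055 to 0.064, some 30–40 mm above the reported TCP. I'll open, go down 25 mm in small steps, and watch the force.

Emit:
arm_command:
  commands: [0,0,0,0,0,0,1,0,0,0,0,0,0,1,0,0,0,0,0,0,1,0,0,0,0,0,0,1,0,0,0.01,0,0,0,1,0,0,0.02,0,0,0,1,0,0,0.028,0,0,0,1,0,0,0.028,0,0,0,1]

```text
t: 3.9
eef_pos: [0.4373, -0.4093, -0.0077]
tool_rot: [-0.001, 0.895, 0.446, -0.001]
contact_force: [0.8, -0.3, -0.5]
gripper_width: 0.999
grasp_force: 0.0
```

Emit:
arm_command:
  commands: [0,0,0,0,0,0,0.2,0,0,0,0,0,0,0.2,0,0,0,0,0,0,0.2,0,0,0,0,0,0,0.2,0,0,0,0,0,0,0.2,0,0,0,0,0,0,0.2]
  force: 40

```text
t: 4.5
eef_pos: [0.439, -0.4108, -0.0052]
tool_rot: [0.001, 0.895, 0.446, 0.0]
contact_force: [0.1, 0.4, 5.5]
gripper_width: 0.403
grasp_force: 40.2
```

```bash
python3 - <<'E'
from h import *
go([.4397,-.4087,.022],-37)
c=cam('wrist'); s=cam('scene'); d=cam('side')
f=lambda im,r:cv2.resize(im[r[0]:r[1],r[2]:r[3]],(400,400),interpolation=cv2.INTER_CUBIC)
cv2.imwrite('pics/w5.png',np.hstack([f(c['img'],(170,330,200,360)),f(d['img'],(100,200,280,380))])[:,:,::-1])
E
```

```text
go [[2.1, -0.7, -27.2], [0.09, -0.0, 0.0]] at [ 0.439  -0.4108 -0.0052] q7 0.18 t 4.5 F [0.1 0.4 5.5]
```

View pics/w5.png

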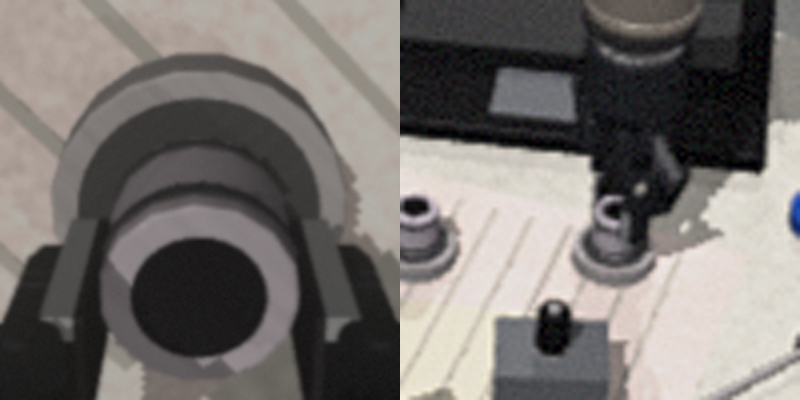

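Sensor A is gripped at an opening of 0.40 with 40 N, its body between the pads at (100–300, 200–380) in the crop. I'll lift it and hover short of the jig so the wrist camera can see the nests.

Emit:
arm_command:
  commands: [0,0,-0.05,0,0,0,0.2,0,0,-0.1,0,0,0,0.2,0,0,-0.15,0,0,0,0.2,0,0,-0.205,0,0,0,0.2,0,0,-0.205,0,0,0,0.2,0,0,-0.205,0,0,0,0.2]

```text
t: 5.25
eef_pos: [0.4385, -0.4103, 0.1998]
tool_rot: [0.001, 0.895, 0.446, 0.0]
contact_force: [0.6, 0.9, -4.6]
gripper_width: 0.403
grasp_force: 42.1
```

```bash
python3 - <<'E'
from h import *
print(get_obs()['gripper_width'],get_obs()['grasp_force'])
go([.506,-.07,.2],-37)
E
```

```text
0.4028063452782885 42.12260663509369
go [[312.4, -150.8, -0.4], [0.08, -0.02, 0.01]] at [ 0.4385 -0.4103  0.1998] q7 0.11 t 5.25 F [ 0.6  0.9 -4.6]
```

Emit:
arm_command:
  commands: [0.06,-0.03,0,0,0,0,0.2,0.1,-0.05,0,0,0,0,0.2,0.14,-0.07,0,0,0,0,0.2,0.18,-0.09,0,0,0,0,0.2,0.22,-0.108,0,0,0,0,0.2,0.26,-0.126,0,0,0,0,0.2,0.29,-0.14,0,0,0,0,0.2,0.312,-0.151,0,0,0,0,0.2]

```text
t: 6.05
eef_pos: [0.5036, -0.0669, 0.196]
tool_rot: [-0.002, 0.894, 0.448, -0.002]
contact_force: [0.0, 0.4, -4.4]
gripper_width: 0.403
grasp_force: 42.0
```

Emit:
arm_command:
  commands: [0,0,0,0,0,0,0.2,0,0,0,0,0,0,0.2,0,0,0,0,0,0,0.2]

```text
t: 6.35
eef_pos: [0.5041, -0.0713, 0.1974]
tool_rot: [-0.001, 0.895, 0.446, -0.002]
contact_force: [0.1, -0.4, -4.9]
gripper_width: 0.407
grasp_force: 42.0
```

```bash
python3 - <<'E'
from h import *
go([.506,-.07,.2],-37)
c=cam('wrist','w6.png')
for p in [(.563,.084,.02),(.5509,-.0098,.02),(.6388,.0274,.02),(.4974,-.0823,.148)]: print(proj(c,p).round(0))
E
```

```text
go [[2.2, 0.7, -2.6], [-0.14, 0.14, -0.08]] at [ 0.5041 -0.0713  0.1974] q7 -0.6 t 6.35 F [ 0.1 -0.4 -4.9]
[233.  24.]
[280. 108.]
[328.  23.]
[281. 232.]
```

View pics/w6.png

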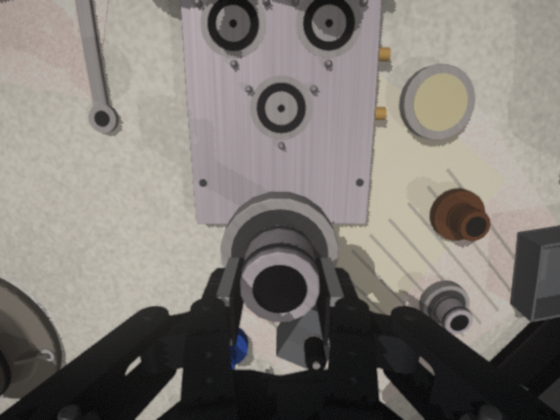

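The nests show at (233,23), (281,108) and (329,23), each within 1 px of prediction, and the sensor is upright in the hand at (279,289). I'll refine the nest centres and the sensor's offset in the hand numerically.

```bash
cat >> h.py <<'E'
def ring(c,u,v,w=30,thr=60,amin=150):
    """centroid of dark blob's enclosing ellipse near (u,v)"""
    u,v=int(round(u)),int(round(v)); y0=max(v-w,0); x0=max(u-w,0)
    g=cv2.cvtColor(c['img'],cv2.COLOR_RGB2GRAY)[y0:v+w,x0:u+w]
    cs,_=cv2.findContours((g<thr).astype(np.uint8),cv2.RETR_EXTERNAL,cv2.CHAIN_APPROX_NONE)
    cs=[k for k in cs if cv2.contourArea(k)>amin]
    k=min(cs,key=lambda k:np.linalg.norm(k[:,0].mean(0)+[x0-u,y0-v])); e=cv2.fitEllipse(k)
    return np.array(e[0])+[x0,y0], e[1]
E
python3 - <<'E'
from h import *
c=load('wrist'); T=np.array(c['pose'])
o=get_obs(); r=R.from_quat(np.roll(o['tool_rot'],-1))
for (u,v) in [(281,108),(233,24),(329,24)]:
    (p,s)=ring(c,u,v,28); print('nest',p.round(1),np.round(s,1),onz(c,*p,.02).round(4))
p,s=ring(c,278,289,22); print('top',p.round(1),s)
# sensor in tool frame, top plane 55 mm behind TCP
q=onz(c,*p,o['eef_pos'][2]+.055); print(r.inv().apply(q-o['eef_pos']).round(4))
E
```

```text
nest [280.8 107.5] [46.6 47.8] [ 0.5518 -0.0099  0.02  ]
nest [232.7  23.6] [50.  51.9] [0.5628 0.0846 0.02  ]
nest [328.7  23.1] [50.5 51.4] [0.6397 0.0271 0.02  ]
top [278.1 288.6] (46.34763717651367, 47.183650970458984)
[ 0.0016 -0.0011 -0.055 ]
```

```bash
python3 - <<'E'
from h import *
go([.6392,.0253,.06],-37)
E
```

```text
go [[158.8, 49.3, 137.5], [-0.1, 0.11, -0.11]] at [ 0.5044 -0.0715  0.1979] q7 -0.6 t 6.4 F [-0.2 -0.6 -2.9]
```

Emit:
arm_command:
  commands: [0.05,0.016,0,0,0,0,0.2,0.1,0.032,0,0,0,0,0.2,0.159,0.049,0.01,0,0,0,0.2,0.159,0.049,0.05,0,0,0,0.2,0.159,0.049,0.09,0,0,0,0.2,0.159,0.049,0.137,0,0,0,0.2,0.159,0.049,0.137,0,0,0,0.2,0.159,0.049,0.137,0,0,0,0.2]

```text
t: 7.2
eef_pos: [0.6399, 0.026, 0.0618]
tool_rot: [-0.0, 0.895, 0.446, -0.001]
contact_force: [0.8, -0.8, -2.9]
gripper_width: 0.402
grasp_force: 41.9
```

Emit:
arm_command:
  commands: [0,0,0,0,0,0,0.2,0,0,0,0,0,0,0.2]

```text
t: 7.4
eef_pos: [0.6426, 0.0271, 0.0651]
tool_rot: [0.001, 0.895, 0.446, 0.002]
contact_force: [-0.8, -0.3, -3.6]
gripper_width: 0.405
grasp_force: 42.0
```

```bash
python3 - <<'E'
from h import *
for i in range(4):
    c=cam('wrist'); go([.6392,.0253,.015],-37)
E
```

```text
go [[-3.5, -1.4, 49.8], [0.18, -0.18, -0.02]] at [0.6422 0.0272 0.0648] q7 -0.75 t 7.45 F [ 0.   0.5 -2.8]
go [[-3.3, -1.0, 49.3], [0.15, -0.15, -0.02]] at [0.6418 0.0273 0.0643] q7 -0.75 t 7.5 F [-0.7  0.5 -3.3]
go [[-3.1, -0.7, 48.9], [0.11, -0.12, -0.01]] at [0.6414 0.0273 0.0639] q7 -0.75 t 7.55 F [-0.2  0.1 -3.8]
go [[-2.9, -0.4, 48.5], [0.08, -0.09, -0.0]] at [0.6411 0.0273 0.0635] q7 -0.75 t 7.6 F [ 0.  -0.  -4.4]
```

Emit:
arm_command:
  commands: [0,0,0,0,0,0,0.2,0,0,0,0,0,0,0.2,0,0,0,0,0,0,0.2,0,0,0,0,0,0,0.2,0,0,0,0,0,0,0.2,0,0,0,0,0,0,0.2,0,0,0,0,0,0,0.2,0,0,0,0,0,0,0.2]

```text
t: 8.4
eef_pos: [0.6404, 0.0273, 0.0621]
tool_rot: [-0.0, 0.895, 0.446, 0.0]
contact_force: [-0.3, 0.1, -3.2]
gripper_width: 0.399
grasp_force: 42.0
```

```bash
python3 - <<'E'
from h import *
for i in range(4):
    c=cam('wrist'); go([.6392,.0253,.015],-37)
E
```

```text
go [[-2.3, 0.2, 47.1], [0.0, -0.0, -0.0]] at [0.6404 0.0273 0.0621] q7 -0.75 t 8.45 F [ 0.3 -0.3 -4.1]
go [[-2.3, 0.2, 47.1], [0.0, -0.0, -0.0]] at [0.6404 0.0273 0.0621] q7 -0.75 t 8.5 F [-0.5 -0.3 -3.7]
go [[-2.3, 0.2, 47.1], [0.0, -0.0, -0.0]] at [0.6404 0.0273 0.0621] q7 -0.75 t 8.55 F [ 0.1 -0.1 -3.6]
go [[-2.3, 0.3, 47.1], [-0.0, -0.0, -0.0]] at [0.6404 0.0273 0.0621] q7 -0.75 t 8.6 F [ 0.3 -0.  -4. ]
```

Emit:
arm_command:
  commands: [-0.0023,0.0002,0.01,0,0,0,0.2,-0.0023,0.0002,0.025,0,0,0,0.2,-0.0023,0.0002,0.032,0,0,0,0.2,-0.0023,0.0002,0.036,0,0,0,0.2,-0.0023,0.0002,0.038,0,0,0,0.2,-0.0023,0.0002,0.04,0,0,0,0.2,-0.0023,0.0002,0.042,0,0,0,0.2,-0.0023,0.0002,0.044,0,0,0,0.2]

```text
t: 9.4
eef_pos: [0.6395, 0.0254, 0.0183]
tool_rot: [0.0, 0.895, 0.446, 0.0]
contact_force: [0.2, 0.0, -3.4]
gripper_width: 0.402
grasp_force: 42.1
```

Emit:
arm_command:
  commands: [0,0,0.001,0,0,0,0.2,0,0,0.002,0,0,0,0.2,0,0,0.003,0,0,0,0.2,0,0,0.003,0,0,0,0.2]

```text
t: 9.8
eef_pos: [0.6391, 0.0254, 0.0151]
tool_rot: [-0.0, 0.895, 0.446, -0.0]
contact_force: [-0.6, -0.5, -2.6]
gripper_width: 0.403
grasp_force: 42.1
```

Emit:
arm_command:
  commands: [0,0,0.001,0,0,0,0.2,0,0,0.001,0,0,0,0.2,0,0,0.002,0,0,0,0.2,0,0,0.002,0,0,0,0.2]

```text
t: 10.2
eef_pos: [0.6392, 0.0254, 0.0148]
tool_rot: [-0.0, 0.895, 0.446, 0.0]
contact_force: [-7.0, 0.8, 11.4]
gripper_width: 0.401
grasp_force: 43.7
```

Contact came at z = 0.0148, the expected seating height. I'll release, rise, and head for sensor B.

Emit:
arm_command:
  commands: [0,0,-0.001,0,0,0,1,0,0,-0.001,0,0,0,1,0,0,-0.001,0,0,0,1,0,0,-0.001,0,0,0,1,0,0,-0.03,0,0,0,1,0,0,-0.07,0,0,0,1,0,0,-0.12,0,0,0,1,0,0,-0.17,0,0,0,1]

```text
t: 11.0
eef_pos: [0.6386, 0.0252, 0.1844]
tool_rot: [-0.0, 0.895, 0.446, -0.001]
contact_force: [0.6, 0.1, -0.2]
gripper_width: 0.999
grasp_force: 0.0
```

Emit:
arm_command:
  commands: [-0.12,0,-0.02,0,0,0,1,-0.12,0,-0.02,0,0,0,1,-0.12,0,-0.02,0,0,0,1,-0.12,0,-0.02,0,0,0,1,-0.12,0,-0.02,0,0,0,1,-0.12,0,-0.02,0,0,0,1,-0.12,0,-0.02,0,0,0,1,-0.12,0,-0.02,0,0,0,1]

```text
t: 11.8
eef_pos: [0.5673, -0.0694, 0.2027]
tool_rot: [-0.0, 0.895, 0.447, -0.0]
contact_force: [0.6, -0.2, -0.2]
gripper_width: 0.998
grasp_force: 0.0
```

```bash
python3 - <<'E'
from h import *
c=cam('wrist','w7.png')
for (p,z) in [((.6393,.0272),.07),((.5518,-.0099),.02)]:
    u=proj(c,(*p,z)); q,s=ring(c,*u,22 if z>.05 else 28); print(u.round(1),q.round(1),np.round(s,1),onz(c,*q,z).round(4))
go([.5772,-.3403,.15],-37)
s=cam('scene')
print('B scene',proj(s,(.577,-.341,.05)), [ (onz(s,*q,.05).round(4),np.round(e,1)) for q,e in [ring(s,279,325,10,60,15)]])
E
```

```text
[279.1  58.7] [280.  57.] [24.4 26. ] [0.6408 0.0279 0.07  ]
[236.  144.9] [235.9 145.2] [43.8 45.4] [ 0.5515 -0.0101  0.02  ]
go [[-210.3, 170.6, 52.7], [-0.03, 0.01, 0.08]] at [ 0.5672 -0.0697  0.2027] q7 -0.6 t 11.85 F [-0.5 -1.1 -0.3]
B scene [279.60127858 324.24179133] [(array([ 0.5758, -0.3427,  0.05  ]), array([ 9.3, 10.5]))]
```

Sensor A is in nest 3, with its top about 1.7 mm from centre, and B hasn't moved. Going to B.

Emit:
arm_command:
  commands: [-0.21,0.17,0.05,0,0,0,1,-0.21,0.17,0.05,0,0,0,1,-0.21,0.17,0.05,0,0,0,1,-0.21,0.17,0.05,0,0,0,1,-0.21,0.17,0.05,0,0,0,1,-0.21,0.17,0.05,0,0,0,1,-0.21,0.17,0.08,0,0,0,1,-0.21,0.17,0.1,0,0,0,1]

```text
t: 12.7
eef_pos: [0.5757, -0.3417, 0.1014]
tool_rot: [-0.0, 0.895, 0.445, -0.0]
contact_force: [0.3, 1.1, 0.2]
gripper_width: 1.001
grasp_force: 0.0
```

Emit:
arm_command:
  commands: [0,0,0,0,0,0,1,0,0,0,0,0,0,1,0,0,0,0,0,0,1,0,0,0,0,0,0,1,0,0,0,0,0,0,1,0,0,0,0,0,0,1,0,0,0,0,0,0,1,0,0,0,0,0,0,1]

```text
t: 13.5
eef_pos: [0.5764, -0.3405, 0.1032]
tool_rot: [0.0, 0.895, 0.446, 0.0]
contact_force: [-0.0, 0.1, 1.1]
gripper_width: 1.0
grasp_force: 0.0
```

```bash
python3 - <<'E'
from h import *
c=cam('wrist')
u=proj(c,(.577,-.341,.05)); q,s=ring(c,*u,30); b=onz(c,*q,.05); print(u.round(1),q.round(1),np.round(s,1),b.round(4))
go([b[0],b[1],-.006],-37)
E
```

```text
[280.6 214.6] [280.3 215.1] [27.5 28.8] [ 0.5766 -0.3412  0.05  ]
go [[-0.3, 0.6, 109.1], [0.0, -0.0, -0.0]] at [ 0.5763 -0.3405  0.1031] q7 -0.11 t 13.55 F [-1.   0.2  0.1]
```

Emit:
arm_command:
  commands: [0,0.0005,0.05,0,0,0,1,0,0.0005,0.08,0,0,0,1,0,0.0005,0.1,0,0,0,1,0,0.0005,0.108,0,0,0,1,0,0.0005,0.108,0,0,0,1,0,0.0005,0.108,0,0,0,0.2,0,0.0005,0.108,0,0,0,0.2,0,0.0005,0.108,0,0,0,0.2]
  force: 40

```text
t: 14.35
eef_pos: [0.5776, -0.3413, -0.0035]
tool_rot: [0.001, 0.895, 0.446, 0.001]
contact_force: [-0.8, 0.6, -0.0]
gripper_width: 0.515
grasp_force: 0.0
```

Emit:
arm_command:
  commands: [0,0,0,0,0,0,0.2,0,0,0,0,0,0,0.2,0,0,0,0,0,0,0.2,0,0,0,0,0,0,0.2]

```text
t: 14.75
eef_pos: [0.5772, -0.341, -0.0036]
tool_rot: [0.0, 0.895, 0.446, 0.0]
contact_force: [-0.9, 1.4, 5.2]
gripper_width: 0.404
grasp_force: 39.5
```

Emit:
arm_command:
  commands: [0,0,-0.05,0,0,0,0.2,0,0,-0.1,0,0,0,0.2,0,0,-0.15,0,0,0,0.2,0,0,-0.205,0,0,0,0.2,0,0,-0.205,0,0,0,0.2,0,0,-0.205,0,0,0,0.2]

```text
t: 15.35
eef_pos: [0.5772, -0.3411, 0.2017]
tool_rot: [0.001, 0.895, 0.446, 0.001]
contact_force: [-0.6, 0.5, -5.6]
gripper_width: 0.4
grasp_force: 42.0
```

```bash
python3 - <<'E'
from h import *
o=get_obs();print(o['gripper_width'],o['grasp_force'])
c=cam('wrist'); o=get_obs(); r=R.from_quat(np.roll(o['tool_rot'],-1)); p,s=ring(c,278,288,22); q=onz(c,*p,o['eef_pos'][2]+.055); print(p,s,r.inv().apply(q-o['eef_pos']).round(4))
go([.5518,-.0099,.2],-37)
E
```

```text
0.40033326314712925 41.993460059165955
[278.22531509 290.32519913] (42.65153884887695, 47.27347946166992) [-0.001   0.0006 -0.055 ]
go [[249.3, -218.1, -0.5], [-0.09, 0.0, 0.01]] at [ 0.5759 -0.3403  0.1992] q7 -0.12 t 15.4 F [-0.7 -0.6 -4.4]
```

Emit:
arm_command:
  commands: [0.04,-0.035,0,0,0,0,0.2,0.08,-0.07,0,0,0,0,0.2,0.12,-0.105,0,0,0,0,0.2,0.16,-0.14,0,0,0,0,0.2,0.19,-0.166,0,0,0,0,0.2,0.22,-0.192,0,0,0,0,0.2,0.249,-0.218,0,0,0,0,0.2,0.249,-0.218,0,0,0,0,0.2]

```text
t: 16.2
eef_pos: [0.5499, -0.0028, 0.1971]
tool_rot: [-0.003, 0.893, 0.451, -0.002]
contact_force: [-0.4, -0.2, -4.4]
gripper_width: 0.4
grasp_force: 42.1
```

Emit:
arm_command:
  commands: [0,0,0.03,0,0,0,0.2,0,0,0.07,0,0,0,0.2,0,0,0.11,0,0,0,0.2,0,0,0.13,0,0,0,0.2,0,0,0.13,0,0,0,0.2,0,0,0.13,0,0,0,0.2,0,0,0.13,0,0,0,0.2,0,0,0.13,0,0,0,0.2]

```text
t: 17.0
eef_pos: [0.5535, -0.0108, 0.0714]
tool_rot: [0.0, 0.895, 0.446, 0.001]
contact_force: [0.1, 0.6, -4.3]
gripper_width: 0.405
grasp_force: 42.0
```

Emit:
arm_command:
  commands: [0,0,0,0,0,0,0.2,0,0,0,0,0,0,0.2,0,0,0,0,0,0,0.2,0,0,0,0,0,0,0.2,0,0,0,0,0,0,0.2,0,0,0,0,0,0,0.2,0,0,0,0,0,0,0.2,0,0,0,0,0,0,0.2]

```text
t: 17.8
eef_pos: [0.5525, -0.0108, 0.0701]
tool_rot: [-0.0, 0.895, 0.446, -0.0]
contact_force: [-0.7, 0.7, -3.6]
gripper_width: 0.403
grasp_force: 42.0
```

```bash
python3 - <<'E'
from h import *
c=cam('wrist','w8.png'); o=get_obs(); r=R.from_quat(np.roll(o['tool_rot'],-1))
p,s=ring(c,278,290,28,50); q=onz(c,*p,o['eef_pos'][2]+.0535); print(p,s,r.inv().apply(q-o['eef_pos']).round(4))
for n,z in [((.563,.0848),.02),((.640,.0275),.07)]:
    u=proj(c,(*n,z)); p,s=ring(c,*u,34); print(n,p,np.round(s,1),onz(c,*p,z).round(4))
go([.5518,-.0098,.0165],-37)
E
```

```text
[279.05171394 291.73904991] (44.77861785888672, 51.053070068359375) [-0.0012 -0.0003 -0.0535]
(0.563, 0.0848) [206.88919067 100.34259415] [71.  73.4] [0.5629 0.0853 0.02  ]
(0.64, 0.0275) [369.09020615  97.03286362] [41.5 44.7] [0.6409 0.0274 0.07  ]
go [[0.4, -1.1, 53.6], [-0.0, 0.0, -0.0]] at [ 0.5525 -0.0108  0.0701] q7 -0.7 t 17.85 F [ 0.3  0.3 -3.2]
```

Emit:
arm_command:
  commands: [0.0012,-0.0009,0.015,0,0,0,0.2,0.0012,-0.0009,0.03,0,0,0,0.2,0.0012,-0.0009,0.038,0,0,0,0.2,0.0012,-0.0009,0.042,0,0,0,0.2,0.0012,-0.0009,0.045,0,0,0,0.2,0.0012,-0.0009,0.048,0,0,0,0.2,0.0012,-0.0009,0.05,0,0,0,0.2,0.0012,-0.0009,0.052,0,0,0,0.2]

```text
t: 18.65
eef_pos: [0.5528, -0.0093, 0.0183]
tool_rot: [0.0, 0.895, 0.446, 0.0]
contact_force: [-0.8, -0.5, -4.1]
gripper_width: 0.404
grasp_force: 42.2
```

Emit:
arm_command:
  commands: [0,0,0.001,0,0,0,0.2,0,0,0.002,0,0,0,0.2,0,0,0.003,0,0,0,0.2,0,0,0.003,0,0,0,0.2]

```text
t: 19.05
eef_pos: [0.5525, -0.0093, 0.0164]
tool_rot: [-0.0, 0.895, 0.446, 0.0]
contact_force: [-4.3, 0.2, 9.0]
gripper_width: 0.405
grasp_force: 43.6
```

Sensor B is seated at z = 0.0164, the expected height. I'll release and rise high.

Emit:
arm_command:
  commands: [0,0,-0.001,0,0,0,1,0,0,-0.001,0,0,0,1,0,0,-0.001,0,0,0,1,0,0,-0.001,0,0,0,1,0,0,-0.04,0,0,0,1,0,0,-0.09,0,0,0,1,0,0,-0.14,0,0,0,1,0,0,-0.19,0,0,0,1]

```text
t: 19.85
eef_pos: [0.5521, -0.0094, 0.207]
tool_rot: [-0.0, 0.895, 0.446, -0.0]
contact_force: [1.4, 0.9, -0.5]
gripper_width: 1.002
grasp_force: 0.0
```

```bash
python3 - <<'E'
from h import *
go([.51,.20,.26],-37)
E
```

```text
go [[141.9, -159.7, -53.0], [-0.01, 0.01, -0.01]] at [ 0.5521 -0.0094  0.207 ] q7 -0.72 t 19.85 F [ 1.4  0.9 -0.5]
```

Emit:
arm_command:
  commands: [0.03,-0.03,-0.05,0,0,0,1,0.142,-0.16,-0.053,0,0,0,1,0.142,-0.16,-0.053,0,0,0,1,0.142,-0.16,-0.053,0,0,0,1,0.142,-0.16,-0.053,0,0,0,1,0.142,-0.16,-0.053,0,0,0,1,0.142,-0.16,-0.053,0,0,0,1,0.142,-0.16,-0.053,0,0,0,1]

```text
t: 20.65
eef_pos: [0.5106, 0.1987, 0.2579]
tool_rot: [0.0, 0.895, 0.445, -0.0]
contact_force: [-0.1, -1.2, -0.1]
gripper_width: 0.999
grasp_force: 0.0
```

Emit:
arm_command:
  commands: [0,0,0,0,0,0,1,0,0,0,0,0,0,1,0,0,0,0,0,0,1,0,0,0,0,0,0,1,0,0,0,0,0,0,1,0,0,0,0,0,0,1]

```text
t: 21.25
eef_pos: [0.5101, 0.2004, 0.2581]
tool_rot: [-0.0, 0.895, 0.446, -0.0]
contact_force: [0.3, -0.3, -0.5]
gripper_width: 1.002
grasp_force: 0.0
```

```bash
python3 - <<'E'
from h import *
c=cam('wrist','w9.png'); cam('side'); cam('scene')
go([.51,.20,.26],-37)
for p in [(.5404,.2996,.208),(.5876,.2287,.214),(.4198,.3126,.043)]: print(proj(c,p).round(0))
E
```

```text
go [[-0.4, 0.2, -1.9], [-0.0, 0.0, 0.0]] at [0.5101 0.2005 0.2581] q7 -1.14 t 21.4 F [0.5 0.9 0.1]
[226.  78.]
[346. 121.]
[164. 145.]
```

View pics/w9.png

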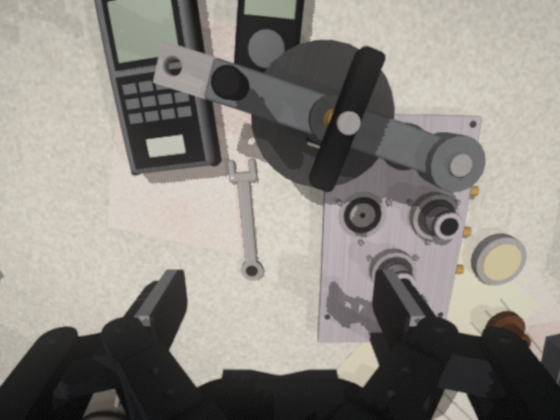

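The knob top shows at (227,79), predicted (226,78). The bar centre is at (348,121), predicted (346,121), and the key is at (165,147), predicted (164,145). Both sensors are in their nests. Going to the knob.

```bash
python3 - <<'E'
from h import *
c=load('wrist')
print(onz(c,227,79,.208).round(4),'key',onz(c,165,147,.043).round(4),'pivot',onz(c,461,165,.16).round(4))
go([.5408,.299,.26],-37)
E
```

```text
[0.5402 0.2988 0.208 ] key [0.4189 0.3104 0.043 ] pivot [0.6573 0.1287 0.16  ]
go [[97.2, -34.8, -1.9], [-0.0, 0.0, 0.0]] at [0.5101 0.2005 0.2581] q7 -1.14 t 21.4 F [0.5 0.9 0.1]
```

Emit:
arm_command:
  commands: [0.05,-0.017,0,0,0,0,0.6,0.097,-0.035,0,0,0,0,0.6,0.097,-0.035,0,0,0,0,0.6,0.097,-0.035,0,0,0,0,0.6,0.097,-0.035,0,0,0,0,0.6,0.097,-0.035,0,0,0,0,0.6,0.097,-0.035,0,0,0,0,0.6,0.097,-0.035,0,0,0,0,0.6]
  force: 30

```text
t: 22.2
eef_pos: [0.5407, 0.2981, 0.2585]
tool_rot: [0.0, 0.895, 0.446, 0.0]
contact_force: [-0.4, 0.1, -0.3]
gripper_width: 0.598
grasp_force: 0.0
```

```bash
python3 - <<'E'
from h import *
c=cam('wrist','w10.png')
u=proj(c,(.5402,.2988,.208)); p,s=ring(c,*u,40,45); print(u,p,s,onz(c,*p,.208))
go([.5402,.299,.13],-37)
E
```

```text
[278.34749361 215.50415113] [279.3978157  206.02244949] (25.205013275146484, 32.84822463989258) [0.54530103 0.30425109 0.208     ]
go [[0.2, -0.8, 128.4], [0.01, -0.01, -0.05]] at [0.5407 0.2983 0.2584] q7 -1.27 t 22.25 F [-1.  -0.1  0.8]
```

```bash
python3 - <<'E'
from h import *
c=load('wrist'); g=cv2.cvtColor(c['img'],cv2.COLOR_RGB2GRAY)
print('col',g[170:270:4,279].tolist()); print('row206',g[206,240:320:4].tolist()); print('row216',g[216,240:320:4].tolist())
E
```

```text
col [39, 71, 110, 121, 122, 63, 37, 36, 37, 40, 44, 45, 47, 47, 49, 83, 168, 171, 189, 164, 224, 225, 227, 226, 226]
row206 [64, 43, 146, 130, 118, 120, 108, 39, 41, 41, 37, 40, 34, 58, 75, 76, 115, 114, 112, 114]
row216 [79, 45, 135, 149, 219, 222, 88, 47, 46, 46, 45, 44, 43, 43, 76, 74, 75, 109, 113, 113]
```

```bash
python3 - <<'E'
from h import *
c=load('wrist')
def bb(x,y):
    P=np.array([proj(c,(x+.0115*np.cos(a),y+.0115*np.sin(a),z)) for a in np.linspace(0,6.28,40) for z in (.158,.208)]); return P.min(0).round(0),P.max(0).round(0)
for d in (0,.003,.006,.009): print(d,*bb(.5402+d*.6,.2988+d*.8))
im=cv2.imread('pics/w10.png')[150:270,200:360]; cv2.imwrite('pics/c10.png',cv2.resize(im,(800,600)))
E
```

```text
0 [263. 185.] [294. 230.]
0.003 [263. 182.] [294. 226.]
0.006 [263. 179.] [294. 222.]
0.009 [263. 175.] [294. 219.]
```

View pics/c10.png

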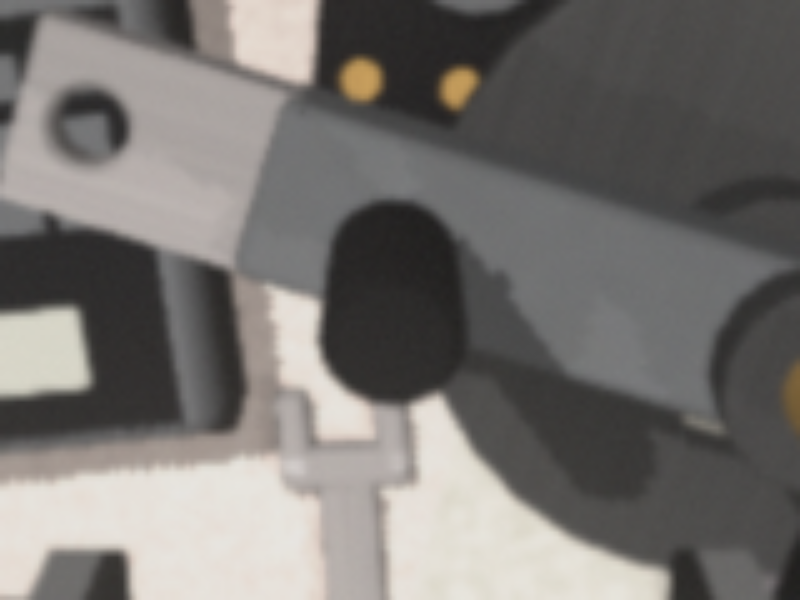

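The knob outline spans (264–293, 190–230), which fits the predicted position. Descending and gripping.

Emit:
arm_command:
  commands: [0,-0.001,0.04,0,0,0,0.6,0,-0.001,0.08,0,0,0,0.6,0,-0.001,0.11,0,0,0,0.6,0,-0.001,0.125,0,0,0,0.6,0,-0.001,0.125,0,0,0,0.6]

```text
t: 22.75
eef_pos: [0.5386, 0.2986, 0.1313]
tool_rot: [0.0, 0.895, 0.446, -0.002]
contact_force: [-0.2, 0.8, -0.4]
gripper_width: 0.601
grasp_force: 0.0
```

Emit:
arm_command:
  commands: [0,0,0,0,0,0,0.1,0,0,0,0,0,0,0.1,0,0,0,0,0,0,0.1,0,0,0,0,0,0,0.1,0,0,0,0,0,0,0.1]
  force: 25

```text
t: 23.25
eef_pos: [0.5412, 0.3003, 0.1353]
tool_rot: [-0.0, 0.895, 0.446, 0.002]
contact_force: [-0.2, -0.6, 7.6]
gripper_width: 0.262
grasp_force: 25.1
```

```bash
python3 - <<'E'
from h import *
o=get_obs(); p=o['eef_pos']; P=np.array([.6562,.1299]); print(o['gripper_width'],o['grasp_force'])
d=p[:2]-P; print('r',np.linalg.norm(d)); a0=np.degrees(np.arctan2(d[1],d[0])); print(a0)
r=R.from_quat(np.roll(o['tool_rot'],-1))
tot=233.1-a0; print('theta',tot)
# 24 waypoints
rho=np.linalg.norm(d)
for i in range(1,25):
    a=np.radians(a0+tot*i/24); w=np.array([*(P+rho*np.array([np.cos(a),np.sin(a)])),p[2]]); b=(i-1)//8
    if (i-1)%8==0:
        base=p if i==1 else last
    print(i,(r.inv().apply(w-base)*1000).round(1)[:2])
    last=w
go([.54,.3,.13],-37)
E
```

```text
0.2617108565884614 25.14036204200238
r 0.20556543705725205
124.00245138240948
theta 109.09754861759052
1 [-15.6  -4.7]
2 [-31.6  -8.1]
3 [-47.7 -10.3]
4 [-64.  -11.2]
5 [-80.3 -10.7]
6 [-96.5  -9. ]
7 [-112.5   -6. ]
8 [-128.3   -1.8]
9 [-15.4   5.5]
10 [-30.2  12.2]
11 [-44.5  20. ]
12 [-58.2  29. ]
13 [-71.  39.]
14 [-83.1  49.9]
15 [-94.2  61.9]
16 [-104.4   74.6]
17 [-9.1 13.5]
18 [-17.1  27.7]
19 [-24.   42.5]
20 [-29.7  57.8]
21 [-34.1  73.5]
22 [-37.3  89.5]
23 [-39.2 105.7]
24 [-39.8 122. ]
go [[-1.0, -0.8, 5.3], [0.09, -0.21, -0.01]] at [0.5412 0.3003 0.1353] q7 -1.29 t 23.25 F [-0.2 -0.6  7.6]
```

Emit:
arm_command:
  commands: [-0.0156,-0.0047,0,0,0,0,0.1,-0.0316,-0.0081,0,0,0,0,0.1,-0.0477,-0.0103,0,0,0,0,0.1,-0.064,-0.0112,0,0,0,0,0.1,-0.0803,-0.0107,0,0,0,0,0.1,-0.0965,-0.009,0,0,0,0,0.1,-0.1125,-0.006,0,0,0,0,0.1,-0.1283,-0.0018,0,0,0,0,0.1]

```text
t: 24.05
eef_pos: [0.4634, 0.1998, 0.1351]
tool_rot: [-0.0, 0.895, 0.447, 0.004]
contact_force: [5.1, 3.5, 4.6]
gripper_width: 0.262
grasp_force: 26.6
```

Emit:
arm_command:
  commands: [-0.0154,0.0055,0,0,0,0,0.1,-0.0302,0.0122,0,0,0,0,0.1,-0.0445,0.02,0,0,0,0,0.1,-0.0582,0.029,0,0,0,0,0.1,-0.071,0.039,0,0,0,0,0.1,-0.0831,0.0499,0,0,0,0,0.1,-0.0942,0.0619,0,0,0,0,0.1,-0.1044,0.0746,0,0,0,0,0.1]

```text
t: 24.85
eef_pos: [0.4543, 0.0699, 0.134]
tool_rot: [-0.001, 0.894, 0.447, -0.003]
contact_force: [-15.2, 1.1, 18.9]
gripper_width: 0.257
grasp_force: 29.4
```

```bash
python3 - <<'E'
from h import *
o=get_obs(); p=o['eef_pos']; P=np.array([.6562,.1299]); print(o['gripper_width'],o['grasp_force'],o['torque'])
d=p[:2]-P; print('r',np.linalg.norm(d)); a0=np.degrees(np.arctan2(d[1],d[0])); print(a0)
r=R.from_quat(np.roll(o['tool_rot'],-1)); tot=233.1-a0; print('theta',tot)
rho=.205
for i in range(1,9):
    a=np.radians(a0+tot*i/8); w=np.array([*(P+rho*np.array([np.cos(a),np.sin(a)])),p[2]]); print(i,(r.inv().apply(w-p)*1000).round(1)[:2])
go([.54,.3,.13],-37)
E
```

```text
0.25694365411579034 29.433810935734073 [0.32965785 2.78098056 0.39865317]
r 0.2106026055119304
-163.43672929770707
theta 396.5367292977071
1 [-30.6 171.6]
2 [ 74.7 307.4]
3 [246.4 315.3]
4 [363.8 189.8]
5 [344.4  19. ]
6 [201.8 -76.9]
7 [ 36.3 -30.6]
8 [-35.8 125.4]
go [[235.5, -69.5, 3.5], [-0.27, 0.2, 0.13]] at [0.4543 0.0699 0.134 ] q7 -0.93 t 24.85 F [-15.2   1.1  18.9]
```

```bash
python3 - <<'E'
from h import *
o=get_obs(); p=o['eef_pos']; P=np.array([.6562,.1299])
d=p[:2]-P; a0=np.degrees(np.arctan2(d[1],d[0]))%360; r=R.from_quat(np.roll(o['tool_rot'],-1)); tot=233.1-a0
for i in range(1,9):
    a=np.radians(a0+tot*i/8); w=np.array([*(P+.205*np.array([np.cos(a),np.sin(a)])),p[2]]); print(i,(r.inv().apply(w-p)*1000).round(1)[:2])
E
```

```text
1 [-4.7 16.8]
2 [-12.8  31. ]
3 [-19.7  45.8]
4 [-25.5  61.1]
5 [-30.   76.8]
6 [-33.2  92.8]
7 [-35.2 109. ]
8 [-35.8 125.4]
```

Emit:
arm_command:
  commands: [0,0.006,-0.002,0,0,0,0.1,-0.0047,0.0168,-0.002,0,0,0,0.1,-0.0128,0.031,-0.002,0,0,0,0.1,-0.0197,0.0458,-0.002,0,0,0,0.1,-0.0255,0.0611,-0.002,0,0,0,0.1,-0.03,0.0768,-0.002,0,0,0,0.1,-0.0332,0.0928,-0.002,0,0,0,0.1,-0.0352,0.105,-0.002,0,0,0,0.1]

```text
t: 25.65
eef_pos: [0.5167, -0.0232, 0.1337]
tool_rot: [-0.001, 0.895, 0.446, -0.004]
contact_force: [-4.0, 1.5, -2.3]
gripper_width: 0.263
grasp_force: 28.8
```

```bash
python3 - <<'E'
from h import *
o=get_obs(); p=o['eef_pos']; P=np.array([.6562,.1299]); d=p[:2]-P; print('r',np.linalg.norm(d),'theta',233.1-np.degrees(np.arctan2(d[1],d[0]))%360)
w=[*(P+.205*np.array([np.cos(np.radians(233.1)),np.sin(np.radians(233.1))])),.134]; print(w); go(w,-37)
c=cam('scene'); print(proj(c,[*w[:2],.208]), ring(c,*proj(c,[*w[:2],.148]),12,70,10))
cv2.imwrite('pics/s11.png',cv2.resize(c['img'][160:290,250:424],(800,600))[:,:,::-1])
E
```

```text
r 0.2071604374173478 theta 5.434216152796921
[np.float64(0.5331138538081938), np.float64(-0.03403535498985355), 0.134]
go [[1.3, 19.6, -0.4], [-0.31, 0.32, -0.02]] at [ 0.5167 -0.0232  0.1337] q7 -0.7 t 25.65 F [-4.   1.5 -2.3]
[324.09731121 186.4989868 ] (array([320.88875389, 205.03671837]), (22.94411849975586, 26.414785385131836))
```

Emit:
arm_command:
  commands: [0.001,0.008,0,0,0,0,0.1,0.001,0.014,0,0,0,0,0.1,0.001,0.018,0,0,0,0,0.1,0.001,0.02,0,0,0,0,0.1,0.001,0.021,0,0,0,0,0.1,0.001,0.021,0,0,0,0,0.1,0.001,0.021,0,0,0,0,0.1]

```text
t: 26.4
eef_pos: [0.5326, -0.035, 0.1336]
tool_rot: [-0.001, 0.895, 0.446, -0.005]
contact_force: [-10.8, -3.3, 1.0]
gripper_width: 0.26
grasp_force: 30.7
```

```bash
python3 - <<'E'
from h import *
for i in range(2):
  cam('wrist'); o=get_obs(); p=o['eef_pos']; P=np.array([.6562,.1299]); d=p[:2]-P; print('r',np.linalg.norm(d),'theta',233.1-np.degrees(np.arctan2(d[1],d[0]))%360,o['grasp_force'])
  go([.5331,-.034,.134],-37); r=R.from_quat(np.roll(o['tool_rot'],-1)); print('Ftool',r.inv().apply(o['contact_force']))
E
```

```text
r 0.20614922199913607 theta -0.05246403040106884 30.658448333815613
go [[1.2, -0.2, -0.3], [-0.37, 0.43, -0.03]] at [ 0.5326 -0.0351  0.1337] q7 -0.67 t 26.45 F [-11.   -4.5   1.1]
Ftool [-10.21333154  -6.05885195  -0.97054295]
r 0.20614683983456902 theta -0.04510724428476465 30.656334233281086
go [[1.2, -0.2, -0.4], [-0.37, 0.44, -0.03]] at [ 0.5326 -0.035   0.1336] q7 -0.67 t 26.5 F [-10.8  -4.7   1.2]
Ftool [-10.2777928   -5.74552074  -1.06518259]
```

Emit:
arm_command:
  commands: [0.001,0.002,0,0,0,0,0.1,0.001,0.003,0,0,0,0,0.1,0.001,0.003,0,0,0,0,0.1]

```text
t: 26.8
eef_pos: [0.5323, -0.0351, 0.1336]
tool_rot: [-0.003, 0.895, 0.446, -0.007]
contact_force: [-21.9, -2.1, 12.4]
gripper_width: 0.26
grasp_force: 33.2
```

```bash
python3 - <<'E'
from h import *
o=get_obs(); p=o['eef_pos']; P=np.array([.6562,.1299]); d=p[:2]-P; print('theta',233.1-np.degrees(np.arctan2(d[1],d[0]))%360,o['grasp_force'])
go([.5331,-.034,.134],-37); r=R.from_quat(np.roll(o['tool_rot'],-1)); print('Ftool',r.inv().apply(o['contact_force']))
E
```

```text
theta 0.0047614996404092835 33.242380055598915
go [[1.3, -0.0, -0.4], [-0.71, 0.6, 0.0]] at [ 0.5323 -0.0351  0.1336] q7 -0.67 t 26.8 F [-21.9  -2.1  12.4]
Ftool [-14.97817328 -16.4097438  -12.06921967]
```

The arm is against its stop. I'll let go, rise, and go over the pin.

Emit:
arm_command:
  commands: [0,-0.002,0,0,0,0,0.1,0,-0.002,0,0,0,0,0.65,0,-0.002,0,0,0,0,0.65,0,-0.002,0,0,0,0,0.65,0,-0.002,0,0,0,0,0.65,0,-0.002,-0.04,0,0,0,0.65,0,-0.002,-0.09,0,0,0,0.65,0,-0.002,-0.13,0,0,0,0.65]

```text
t: 27.6
eef_pos: [0.5399, -0.033, 0.2677]
tool_rot: [0.0, 0.895, 0.446, 0.001]
contact_force: [1.4, 0.5, 0.0]
gripper_width: 0.648
grasp_force: 0.0
```

```bash
python3 - <<'E'
from h import *
go([.4205,-.247,.14],-37)
E
```

```text
go [[-242.9, 33.4, 127.5], [0.07, -0.07, -0.01]] at [ 0.5399 -0.033   0.2677] q7 -0.69 t 27.6 F [1.4 0.5 0. ]
```

Emit:
arm_command:
  commands: [-0.243,0.033,0.02,0,0,0,1,-0.243,0.033,0.02,0,0,0,1,-0.243,0.033,0.02,0,0,0,1,-0.243,0.033,0.02,0,0,0,1,-0.243,0.033,0.05,0,0,0,1,-0.243,0.033,0.127,0,0,0,1,-0.243,0.033,0.127,0,0,0,1,-0.243,0.033,0.127,0,0,0,1]

```text
t: 28.4
eef_pos: [0.4163, -0.246, 0.1347]
tool_rot: [-0.003, 0.895, 0.446, -0.003]
contact_force: [-0.4, 1.7, 0.6]
gripper_width: 1.003
grasp_force: 0.0
```

Emit:
arm_command:
  commands: [0,0,0,0,0,0,1,0,0,0,0,0,0,1,0,0,0,0,0,0,1,0,0,0,0,0,0,1,0,0,0,0,0,0,1,0,0,0,0,0,0,1,0,0,0,0,0,0,1]

```text
t: 29.1
eef_pos: [0.4195, -0.2469, 0.1382]
tool_rot: [0.0, 0.895, 0.446, 0.0]
contact_force: [-0.6, 0.3, -0.0]
gripper_width: 1.001
grasp_force: 0.0
```

```bash
python3 - <<'E'
from h import *
c=cam('wrist','w12.png'); go([.4205,-.247,.03],-37)
g=cv2.cvtColor(c['img'],cv2.COLOR_RGB2GRAY); s=cam('scene'); d=cam('side')
u=proj(c,(.420,-.247,.091)); print(u)
f=lambda im,r:cv2.resize(im[r[0]:r[1],r[2]:r[3]],(400,300),interpolation=cv2.INTER_CUBIC)
P=lambda k:[int(v) for v in k]
x,y=P(u); a=f(c['img'],(y-45,y+45,x-60,x+60)); b=f(s['img'],(160,280,260,420)); e=f(d['img'],(150,300,110,310)); k=f(c['img'],(0,420,0,560))
cv2.imwrite('pics/m12.png',np.vstack([np.hstack([a,b]),np.hstack([e,k])])[:,:,::-1])
E
```

```text
go [[0.6, 0.9, 108.2], [0.0, -0.0, -0.0]] at [ 0.4194 -0.247   0.1382] q7 -0.17 t 29.15 F [-0.8  0.5 -0.2]
[280.10399649 216.84528413]
```

View pics/m12.png

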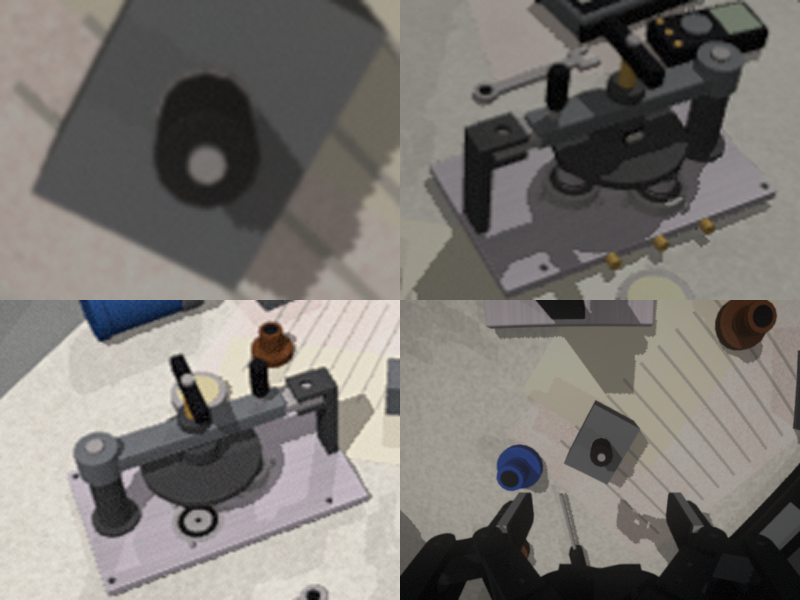

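The pin's head-top dot is at about (282,220) in the wrist image. The scene and side crops show the arm closed with its tongue in the fork and both sensors under the plate. Descending on the pin.

```bash
python3 - <<'E'
from h import *
c=load('wrist'); p=onz(c,281.8,220.5,.091); print(p); go([p[0],p[1],.03],-37)
# fork hole from scene & side, current
s=load('scene'); d=load('side')
a=(260+503*0 + (503-400)*.4,160+127*.4); b=(110+314*.5,150+(381-300)*.5)
print(a,b,tri(s,a,d,b)); print(onz(s,*a,.148),onz(d,*b,.148))
E
```

```text
[ 0.41928396 -0.25004957  0.091     ]
go [[-2.5, 1.8, 108.1], [-0.0, 0.0, -0.0]] at [ 0.4194 -0.247   0.1381] q7 -0.17 t 29.25 F [ 0.1  0.6 -0. ]
(301.2, 210.8) (267.0, 190.5) (array([ 0.4925609 , -0.08517892,  0.1484739 ]), np.float64(0.009785630525025535))
[ 0.49657208 -0.08221374  0.148     ] [ 0.48832841 -0.08760387  0.148     ]
```

Emit:
arm_command:
  commands: [-0.0025,0.0018,0.04,0,0,0,1,-0.0025,0.0018,0.08,0,0,0,1,-0.0025,0.0018,0.1,0,0,0,1,-0.0025,0.0018,0.105,0,0,0,1,-0.0025,0.0018,0.105,0,0,0,0.6,-0.0025,0.0018,0.105,0,0,0,0.6,-0.0025,0.0018,0.105,0,0,0,0.6,-0.0025,0.0018,0.105,0,0,0,0.6]
  force: 40

```text
t: 30.05
eef_pos: [0.4202, -0.2504, 0.0342]
tool_rot: [0.001, 0.895, 0.446, 0.001]
contact_force: [0.7, 0.8, -0.1]
gripper_width: 0.598
grasp_force: 0.0
```

Emit:
arm_command:
  commands: [0,0,0,0,0,0,0.1,0,0,0,0,0,0,0.1,0,0,0,0,0,0,0.1,0,0,0,0,0,0,0.1,0,0,0,0,0,0,0.1,0,0,0,0,0,0,0.1]

```text
t: 30.65
eef_pos: [0.4196, -0.2501, 0.0336]
tool_rot: [0.0, 0.895, 0.446, 0.0]
contact_force: [-1.0, 1.1, 5.6]
gripper_width: 0.262
grasp_force: 38.9
```

```bash
python3 - <<'E'
from h import *
go([.4193,-.2500,.03],-37); c=cam('wrist'); go([.4193,-.2500,.03],-37)
g=cv2.cvtColor(c['img'],cv2.COLOR_RGB2GRAY); o=get_obs()
u=proj(c,(*o['eef_pos'][:2],.091)); print(u, o['eef_pos'])
x,y=map(int,u); w=g[y-12:y+13,x-12:x+13].copy(); cs,_=cv2.findContours((w>85).astype(np.uint8),cv2.RETR_EXTERNAL,cv2.CHAIN_APPROX_NONE)
for k in cs: 
    if cv2.contourArea(k)>8: print(k[:,0].mean(0)+[x-12,y-12],cv2.contourArea(k))
E
```

```text
go [[-0.1, -0.3, 3.6], [0.02, -0.02, -0.0]] at [ 0.4196 -0.2501  0.0336] q7 -0.1 t 30.65 F [-1.   1.1  5.6]
go [[-0.1, -0.3, 3.6], [0.02, -0.02, -0.01]] at [ 0.4196 -0.2501  0.0336] q7 -0.1 t 30.7 F [-2.2  1.5  4.7]
[279.90932677 294.1697239 ] [ 0.41960094 -0.25010362  0.03363079]
[279.18 296.78] 237.0
```

Emit:
arm_command:
  commands: [0,0,-0.02,0,0,0,0.1,0,0,-0.05,0,0,0,0.1,0,0,-0.09,0,0,0,0.1,0,0,-0.13,0,0,0,0.1,0,0,-0.17,0,0,0,0.1,0,0,-0.17,0,0,0,0.1,0,0,-0.17,0,0,0,0.1]

```text
t: 31.4
eef_pos: [0.4196, -0.2501, 0.2036]
tool_rot: [0.001, 0.895, 0.446, 0.001]
contact_force: [0.4, 0.1, -1.2]
gripper_width: 0.264
grasp_force: 39.4
```

```bash
python3 - <<'E'
from h import *
o=get_obs(); print(o['gripper_width'],o['grasp_force']); go([.437,-.162,.2],-37)
E
```

```text
0.264132969575542 39.41208064556122
go [[80.8, -39.1, 3.6], [0.09, -0.05, 0.0]] at [ 0.4196 -0.2501  0.2036] q7 -0.19 t 31.4 F [ 0.4  0.1 -1.2]
```

Emit:
arm_command:
  commands: [0.03,-0.015,0,0,0,0,0.1,0.06,-0.03,0,0,0,0,0.1,0.081,-0.039,0,0,0,0,0.1,0.081,-0.039,0,0,0,0,0.1,0.081,-0.039,0,0,0,0,0.1,0.081,-0.039,0,0,0,0,0.1,0.081,-0.039,0,0,0,0,0.1,0.081,-0.039,0,0,0,0,0.1]

```text
t: 32.2
eef_pos: [0.4366, -0.1627, 0.2029]
tool_rot: [-0.0, 0.895, 0.445, -0.0]
contact_force: [0.5, 0.1, -1.4]
gripper_width: 0.262
grasp_force: 39.4
```

Emit:
arm_command:
  commands: [0,0,0,0,0,0,0.1,0,0,0,0,0,0,0.1,0,0,0,0,0,0,0.1,0,0,0,0,0,0,0.1]

```text
t: 32.6
eef_pos: [0.437, -0.1619, 0.2031]
tool_rot: [0.0, 0.895, 0.446, 0.0]
contact_force: [-0.5, 0.4, -0.9]
gripper_width: 0.264
grasp_force: 39.4
```

```bash
python3 - <<'E'
from h import *
c=cam('wrist','w13.png'); o=get_obs(); r=R.from_quat(np.roll(o['tool_rot'],-1)); print(o['eef_pos'])
u=proj(c,(.4971,-.0821,.148)); print('fork',u)
g=cv2.cvtColor(c['img'],cv2.COLOR_RGB2GRAY); x,y=map(int,u)
print(np.array2string(g[y-30:y+31:3,x-30:x+31:3]))
hd=proj(c,o['eef_pos']+r.apply([0,0,-.0574])); print('head',hd)
x,y=map(int,hd); w=g[y-14:y+15,x-14:x+15]; cs,_=cv2.findContours((w>85).astype(np.uint8),cv2.RETR_EXTERNAL,cv2.CHAIN_APPROX_NONE)
for k in cs:
    if cv2.contourArea(k)>8: print(k[:,0].mean(0)+[x-14,y-14],cv2.contourArea(k))
E
```

```text
[ 0.43699593 -0.16188996  0.20314861]
fork [279.5549439   74.33589536]
[[136  72  67  67  67  67  65  66  65  64  65  64  65  65  66  65  65  58
   46  45  51]
 [134  63  64  61  62  61  61  63  62  62  61  60  60  59  60  59  59  57
   57  41  49]
 [135  64  62  63  63  62  61  60  62  60  60  59  58  59  59  59  58  58
   59  58  59]
 [141  64  61  63  61  61  62  60  60  61  58  60  59  60  60  59  60  58
   59  58  62]
 [142  63  62  63  61  61  61  60  61  59  61  60  59  59  60  59  61  59
   60  58  64]
 [141  63  62  61  61  63  62  60  59  59  58  58  59  60  58  58  59  58
   59  58  65]
 [142  66  63  61  62  62  62  60  56  45  43  45  50  58  60  60  60  58
   60  60  65]
 [142  66  64  62  62  62  60  52  42  57  58  60  45  46  58  58  58  59
   59  59  66]
 [143  67  63  64  62  60  58  44  56  60  92  82  57  52  51  59  60  58
   59  57  68]
 [144  69  64  63  63  63  54  46  98 143 146 141 138  68  48  58  61  60
   59  57  67]
 [140  66  62  61  62  60  51  59 140 143 147 143 143 127  58  56  58  58
   56  56  67]
 [135  65  61  61  61  62  53  82 142 144 147 142 
[... 195 characters left out ...]
59  60
   60  59  72]
 [138  70  63  63  61  62  59  62  58  74 103  91  62  59  60  60  59  60
   61  59  71]
 [139  70  62  62  62  62  61  60  61  60  61  59  59  61  59  60  60  60
   58  59  72]
 [138  71  64  64  63  62  61  63  62  61  61  60  60  60  61  61  59  57
   58  57  71]
 [140  75  63  64  65  63  62  63  61  62  61  61  61  59  59  57  59  58
   59  60  75]
 [140  75  64  64  64  62  63  62  61  59  62  59  61  61  62  61  60  62
   61  59  74]
 [140  75  63  62  64  62  62  62  61  61  59  61  60  59  59  60  60  59
   60  60  75]
 [139  81  62  62  63  60  60  62  60  61  60  60  60  60  60  58  59  58
   59  59  76]]
head [279.81395701 294.18260609]
[279.18 296.78] 231.0
```

The fork hole is seen through at (280,74), predicted (279.6,74.3). Moving the pin over it.

```bash
python3 - <<'E'
from h import *
go([.4976,-.0813,.185],-37)
E
```

```text
go [[100.8, -0.1, 18.2], [0.01, -0.0, 0.0]] at [ 0.437  -0.1619  0.2031] q7 -0.4 t 32.65 F [-0.1 -0.5  0.2]
```

Emit:
arm_command:
  commands: [0.04,0,0,0,0,0,0.1,0.08,0,0,0,0,0,0.1,0.1,0,0.005,0,0,0,0.1,0.1,0,0.015,0,0,0,0.1,0.1,0,0.015,0,0,0,0.1,0.1,0,0.015,0,0,0,0.1,0.1,0,0.015,0,0,0,0.1,0.1,0,0.015,0,0,0,0.1]

```text
t: 33.45
eef_pos: [0.497, -0.0829, 0.1886]
tool_rot: [0.0, 0.895, 0.446, 0.0]
contact_force: [-0.2, -0.2, -0.5]
gripper_width: 0.263
grasp_force: 39.4
```

Emit:
arm_command:
  commands: [0,0,0,0,0,0,0.1,0,0,0,0,0,0,0.1,0,0,0,0,0,0,0.1,0,0,0,0,0,0,0.1,0,0,0,0,0,0,0.1,0,0,0,0,0,0,0.1,0,0,0,0,0,0,0.1,0,0,0,0,0,0,0.1]

```text
t: 34.25
eef_pos: [0.4971, -0.082, 0.1881]
tool_rot: [-0.0, 0.895, 0.446, -0.0]
contact_force: [-0.2, 0.6, -1.7]
gripper_width: 0.262
grasp_force: 39.4
```

```bash
python3 - <<'E'
from h import *
go([.4976,-.0813,.1266],-37)
E
```

```text
go [[0.8, -0.1, 61.5], [-0.0, -0.0, -0.0]] at [ 0.4971 -0.082   0.1881] q7 -0.58 t 34.25 F [-0.2  0.6 -1.7]
```

Pin tip at about z = 0.163. Inserting gently.

Emit:
arm_command:
  commands: [0.0006,0,0.01,0,0,0,0.1,0.0006,0,0.014,0,0,0,0.1,0.0006,0,0.018,0,0,0,0.1,0.0006,0,0.022,0,0,0,0.1,0.0006,0,0.025,0,0,0,0.1,0.0006,0,0.025,0,0,0,0.1]

```text
t: 34.85
eef_pos: [0.4972, -0.0816, 0.1626]
tool_rot: [-0.0, 0.895, 0.446, -0.0]
contact_force: [-0.4, -0.3, -1.3]
gripper_width: 0.259
grasp_force: 39.4
```

Emit:
arm_command:
  commands: [0,0,0.004,0,0,0,0.1,0,0,0.008,0,0,0,0.1,0,0,0.012,0,0,0,0.1,0,0,0.015,0,0,0,0.1,0,0,0.018,0,0,0,0.1,0,0,0.018,0,0,0,0.1]

```text
t: 35.45
eef_pos: [0.4972, -0.0816, 0.1446]
tool_rot: [-0.0, 0.895, 0.446, -0.0]
contact_force: [-0.4, -0.8, -1.4]
gripper_width: 0.261
grasp_force: 39.4
```

Emit:
arm_command:
  commands: [0,0,0.004,0,0,0,0.1,0,0,0.008,0,0,0,0.1,0,0,0.012,0,0,0,0.1,0,0,0.015,0,0,0,0.1,0,0,0.015,0,0,0,0.1]

```text
t: 35.95
eef_pos: [0.4973, -0.0816, 0.1296]
tool_rot: [-0.0, 0.895, 0.446, -0.0]
contact_force: [0.5, -0.1, -0.4]
gripper_width: 0.265
grasp_force: 39.4
```

Emit:
arm_command:
  commands: [0,0,0.001,0,0,0,0.1,0,0,0.002,0,0,0,0.1,0,0,0.003,0,0,0,0.1,0,0,0.004,0,0,0,0.1,0,0,0.004,0,0,0,0.1]

```text
t: 36.45
eef_pos: [0.4976, -0.0817, 0.1267]
tool_rot: [0.0, 0.895, 0.446, 0.0]
contact_force: [-2.9, -1.7, 4.6]
gripper_width: 0.264
grasp_force: 40.1
```

The pin seated at z = 0.1267 against an expected 0.1266. Releasing and rising.

Emit:
arm_command:
  commands: [0,0,0,0,0,0,0.7,0,0,0,0,0,0,0.7,0,0,0,0,0,0,0.7,0,0,0,0,0,0,0.7,0,0,-0.03,0,0,0,0.7,0,0,-0.07,0,0,0,0.7,0,0,-0.11,0,0,0,0.7,0,0,-0.15,0,0,0,0.7]

```text
t: 37.25
eef_pos: [0.4972, -0.0815, 0.2776]
tool_rot: [-0.0, 0.895, 0.446, -0.0]
contact_force: [0.7, 0.0, 0.1]
gripper_width: 0.701
grasp_force: 0.0
```

Emit:
arm_command:
  commands: [-0.005,0,0,0,0,0,1,-0.005,0,0,0,0,0,1,-0.005,0,0,0,0,0,1,-0.005,0,0,0,0,0,1,-0.005,0,0,0,0,0,1,-0.005,0,0,0,0,0,1]

```text
t: 37.85
eef_pos: [0.4942, -0.0854, 0.2754]
tool_rot: [-0.0, 0.895, 0.446, -0.001]
contact_force: [-0.9, -0.3, -0.0]
gripper_width: 1.004
grasp_force: 0.0
```

```bash
python3 - <<'E'
from h import *
c=cam('wrist','w14.png'); o=get_obs(); print(o['eef_pos'])
for n,p in [('pinhead',(.4971,-.0821,.184)),('knob',(.5332,-.0341,.208)),('screw',(.5842,.0339,.214))]: print(n,proj(c,p).round(1))
g=cv2.cvtColor(c['img'],cv2.COLOR_RGB2GRAY)
u=proj(c,(.5842,.0339,.214)); x,y=map(int,u); x0,y0=max(x-70,0),max(y-70,0)
w=g[y0:y+70,x0:x+70]; 
for thr in (35,45,55):
  cs,_=cv2.findContours((w<thr).astype(np.uint8),cv2.RETR_EXTERNAL,cv2.CHAIN_APPROX_NONE)
  for k in sorted(cs,key=cv2.contourArea)[-3:]:
    (cx,cy),sz,an=cv2.minAreaRect(k); print(thr,cv2.contourArea(k),(cx+x0,cy+y0),sz,an)
s=cam('scene'); d=cam('side')
f=lambda im,r:cv2.resize(im[r[0]:r[1],r[2]:r[3]],(400,300),interpolation=cv2.INTER_CUBIC)
cv2.imwrite('pics/m14.png',np.vstack([np.hstack([f(c['img'],(0,210,140,420)),f(s['img'],(160,280,260,420))]),np.hstack([f(d['img'],(150,300,110,310)),f(c['img'],(0,420,0,560))])])[:,:,::-1])
E
```

```text
[ 0.4943149  -0.08543118  0.2755447 ]
pinhead [279.9 195.9]
knob [280.  126.3]
screw [279.9  -2.1]
35 0.0 (279.0, 33.0) (0.0, 0.0) 0.0
35 1.5 (317.5000228881836, 59.5000114440918) (2.236067771911621, 2.2360680103302) 26.56505012512207
35 3548.0 (278.5, 33.5) (67.0, 139.0) 90.0
45 0.0 (261.0, 56.0) (0.0, 0.0) 0.0
45 4.5 (258.7000045776367, 48.400001525878906) (5.813776969909668, 1.7888542413711548) 63.43495178222656
45 4071.5 (278.5, 33.5) (67.0, 139.0) 90.0
55 0.0 (293.5, 48.5) (1.4142135381698608, 0.0) 135.0
55 0.5 (282.75000762939453, 66.25000762939453) (1.5811387300491333, 3.1622774600982666) 71.56504821777344
55 8381.0 (278.5, 33.5) (67.0, 139.0) 90.0
```

Emit:
arm_command:
  commands: [0.05,0,-0.03,0,0,0,1,0.1,0,-0.03,0,0,0,1,0.1,0,-0.03,0,0,0,1,0.1,0,-0.03,0,0,0,1,0.1,0,-0.03,0,0,0,1,0.1,0,-0.03,0,0,0,1,0.1,0,-0.03,0,0,0,1,0.1,0,-0.03,0,0,0,1]

```text
t: 38.8
eef_pos: [0.5543, -0.0066, 0.3062]
tool_rot: [0.0, 0.895, 0.446, 0.0]
contact_force: [0.3, -0.5, -0.7]
gripper_width: 0.999
grasp_force: 0.0
```

```bash
python3 - <<'E'
from h import *
c=cam('wrist','w14.png'); o=get_obs(); print(o['eef_pos'])
P={'pinhead':(.4971,-.0821,.184),'knob':(.5332,-.0341,.208),'screw':(.5842,.0339,.214)}
for n,p in P.items(): print(n,proj(c,p).round(1))
ex=np.array([.6004,.7997,0]); ey=np.array([-.7997,.6004,0]); O=np.array(P['screw'])
print('bar ends if 0', [proj(c,O+ey*s).round(0).tolist() for s in (-.05,.05)])
s=cam('scene'); d=cam('side')
f=lambda im,r:cv2.resize(im[r[0]:r[1],r[2]:r[3]],(400,300),interpolation=cv2.INTER_CUBIC)
x,y=map(int,proj(c,O)); y0=max(y-75,0)
print('crop',x-100,y0)
cv2.imwrite('pics/m14.png',np.vstack([np.hstack([f(c['img'],(y0,y0+150,x-100,x+100)),f(s['img'],(160,280,260,420))]),np.hstack([f(d['img'],(150,300,110,310)),f(c['img'],(0,420,0,560))])])[:,:,::-1])
E
```

```text
[ 0.55442809 -0.00634465  0.30624192]
pinhead [279.3 279.6]
knob [279.1 235. ]
screw [278.8 142.2]
bar ends if 0 [[339.0, 142.0], [219.0, 143.0]]
crop 178 67
```

View pics/m14.png

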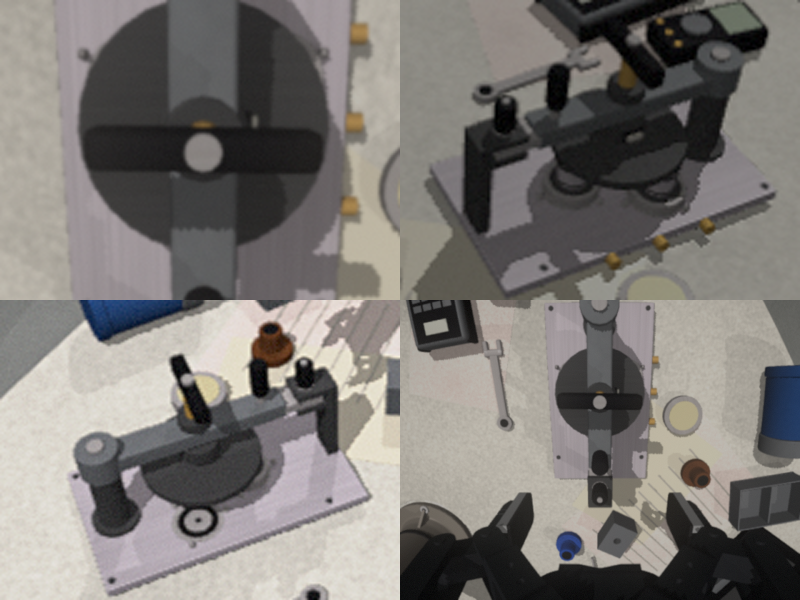

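The pin is home in the fork. The bar is level in the wrist crop from (85,148) to (323,152), so the screw angle is about 0, and its axis is at px (280,143) as predicted. I'll turn the tool 90° and move over the bar.

```bash
cat >> h.py <<'E'
O=np.array([.5842,.0339,0]); ex=np.array([.6004,.7997,0]); ey=np.array([-.7997,.6004,0])
def tab(c):
    """white pixels where the tab is"""
    a=proj(c,O-ey*.026+[0,0,.1]); b=proj(c,O-ey*.042+[0,0,.1]); m=(a+b)/2; x,y=map(int,m.round())
    g=c['img'][y-10:y+11,x-12:x+13].min(2); m=g>110; ys,xs=np.nonzero(m)
    print('tab in/out px',a.round(0),b.round(0),'white',m.sum(),'max',g.max(), 'mean',(xs.mean()+x-12,ys.mean()+y-10) if len(xs) else None)
E
python3 - <<'E'
from h import *
tab(load('scene')); tab(load('side')); print([proj(load('wrist'),O-ey*k+[0,0,.1]).round(0).tolist() for k in (.026,.04)])
c=load('wrist'); print(onz(c,280,143,.214)); go([.5844,.034,.27],53)
E
```

```text
tab in/out px [353. 215.] [356. 218.] white 0 max 72 mean None
tab in/out px [206. 215.] [204. 211.] white 54 max 216 mean (np.float64(195.62962962962962), np.float64(208.27777777777777))
[[301.0, 132.0], [313.0, 132.0]]
[0.58458758 0.03273945 0.214     ]
go [[49.9, -0.3, 36.2], [0.01, -0.0, -90.03]] at [ 0.5545 -0.006   0.3062] q7 -0.73 t 38.95 F [-0.3 -0.4 -0.2]
```

Emit:
arm_command:
  commands: [0.05,0,0,0,0,-8.5,0.6,0.05,0,0,0,0,-17,0.6,0.05,0,0,0,0,-25.5,0.6,0.05,0,0,0,0,-34,0.6,0.05,0,0,0,0,-42.5,0.6,0.05,0,0,0,0,-51,0.6,0.05,0,0,0,0,-59.5,0.6,0.05,0,0,0,0,-68,0.6]

```text
t: 39.75
eef_pos: [0.5847, 0.0342, 0.3061]
tool_rot: [-0.0, 0.49, 0.872, -0.0]
contact_force: [-0.2, 0.3, -0.6]
gripper_width: 0.6
grasp_force: 0.0
```

Emit:
arm_command:
  commands: [0,0,0.02,0,0,-8.5,0.6,0,0,0.03,0,0,-17,0.6,0,0,0.036,0,0,-22,0.6,0,0,0.036,0,0,-22,0.6,0,0,0.036,0,0,-22,0.6,0,0,0.036,0,0,-22,0.6,0,0,0.036,0,0,-22,0.6,0,0,0.036,0,0,-22,0.6]

```text
t: 40.55
eef_pos: [0.585, 0.0343, 0.2705]
tool_rot: [0.0, 0.318, 0.948, 0.0]
contact_force: [-1.3, -0.2, -0.1]
gripper_width: 0.603
grasp_force: 0.0
```

Emit:
arm_command:
  commands: [0,0,0,0,0,0,0.6,0,0,0,0,0,0,0.6,0,0,0,0,0,0,0.6,0,0,0,0,0,0,0.6]

```text
t: 40.95
eef_pos: [0.5848, 0.0342, 0.2701]
tool_rot: [0.0, 0.317, 0.948, 0.0]
contact_force: [0.1, -0.0, -0.4]
gripper_width: 0.597
grasp_force: 0.0
```

```bash
python3 - <<'E'
from h import *
c=cam('wrist','w15.png'); go([.5845,.0335,.148],53)
u=proj(c,(.5842,.0339,.214)); x,y=map(int,u.round()); g=cv2.cvtColor(c['img'],cv2.COLOR_RGB2GRAY); print(u)
w=g[y-20:y+21,x-20:x+21]; cs,_=cv2.findContours((w>110).astype(np.uint8),cv2.RETR_EXTERNAL,cv2.CHAIN_APPROX_NONE)
for k in cs:
    if cv2.contourArea(k)>20: q=k[:,0].mean(0)+[x-20,y-20]; print(q,cv2.contourArea(k),onz(c,*q,.216).round(4))
E
```

```text
go [[-0.2, -0.7, 122.1], [0.0, 0.0, -0.01]] at [0.5848 0.0342 0.2701] q7 0.72 t 41.0 F [-0.1 -0.4 -0.4]
[278.01013903 212.7237215 ]
[277.83018868 215.30188679] 265.5 [0.5852 0.0329 0.216 ]
```

Emit:
arm_command:
  commands: [-0.0002,-0.0006,0.04,0,0,0,0.6,-0.0002,-0.0006,0.08,0,0,0,0.6,-0.0002,-0.0006,0.105,0,0,0,0.6,-0.0002,-0.0006,0.118,0,0,0,0.6,-0.0002,-0.0006,0.118,0,0,0,0.6,-0.0002,-0.0006,0.118,0,0,0,0.6]

```text
t: 41.6
eef_pos: [0.5855, 0.0338, 0.1533]
tool_rot: [0.001, 0.317, 0.948, 0.0]
contact_force: [0.9, -0.1, -0.2]
gripper_width: 0.6
grasp_force: 0.0
```

Emit:
arm_command:
  commands: [0,0,0,0,0,0,0.05,0,0,0,0,0,0,0.05,0,0,0,0,0,0,0.05,0,0,0,0,0,0,0.05,0,0,0,0,0,0,0.05,0,0,0,0,0,0,0.05]
  force: 30

```text
t: 42.2
eef_pos: [0.5848, 0.0328, 0.1536]
tool_rot: [0.001, 0.318, 0.948, -0.0]
contact_force: [-2.1, -1.4, 6.5]
gripper_width: 0.198
grasp_force: 31.7
```

```bash
python3 - <<'E'
from h import *
o=get_obs(); print(o['torque'].round(2)); go([.5847,.0334,.15],53); s=cam('scene'); d=cam('side'); tab(s); tab(d)
g=s['img'].min(2); print(g[205:228:2,340:372:2])
E
```

```text
[-0.49  0.66  0.02]
go [[0.5, 0.4, 3.6], [-0.0, 0.08, -0.05]] at [0.5848 0.0328 0.1536] q7 0.7 t 42.2 F [-2.1 -1.4  6.5]
tab in/out px [353. 215.] [356. 218.] white 0 max 72 mean None
tab in/out px [206. 215.] [204. 211.] white 92 max 226 mean (np.float64(196.84782608695653), np.float64(211.43478260869566))
[[47 42 41 39 36 38 37 37 39 38 44 50 50 37 32 89]
 [39 38 37 36 34 40 29 27 29 42 47 31 27 28 25 27]
 [39 39 42 32 27 28 25 25 22 23 25 28 23 26 26 26]
 [31 29 23 23 28 28 26 16 10 23 28 22 23 24 27 25]
 [23 24 26 25 23  9 32 61 61 27 29 28 23 23 24 28]
 [27 21 23 20 22 39 71 64 44 27 26 27 29 27 24 23]
 [25 26 27 26 21 25 32 26 27 26 25 24 26 24 26 44]
 [25 27 27 26 26 28 25 26 28 26 25 26 26 46 50 52]
 [27 27 24 22 22 27 27 27 31 43 49 50 53 52 53 54]
 [23 28 28 23 28 29 42 49 50 51 52 51 52 53 53 53]
 [24 25 24 31 39 52 51 52 52 52 52 52 55 53 51 54]
 [24 24 22 26 53 51 50 49 51 51 50 52 54 53 48 25]]
```

Bar gripped at an opening of 0.198. Turning clockwise (+z of the tool).

Emit:
arm_command:
  commands: [0,0,0,0,0,6,0.05,0,0,0,0,0,12,0.05,0,0,0,0,0,18,0.05,0,0,0,0,0,24,0.05,0,0,0,0,0,30,0.05,0,0,0,0,0,36,0.05,0,0,0,0,0,42,0.05,0,0,0,0,0,48,0.05]

```text
t: 43.1
eef_pos: [0.5843, 0.0325, 0.1536]
tool_rot: [0.0, 0.677, 0.736, -0.0]
contact_force: [-6.2, -2.9, 7.4]
gripper_width: 0.207
grasp_force: 31.9
```

```bash
cat >> h.py <<'E'
def tab2():
    s=cam('scene'); o=get_obs(); g=s['img'].min(2)[208:224,345:364]; m=g>56; r=R.from_quat(np.roll(o['tool_rot'],-1)); y=r.apply([0,1,0])
    print('tab px',int(m[:10].sum()),int(m.sum()),'max',g.max(),'yaw',np.degrees(np.arctan2(y[1],y[0])).round(1),'q7',o['q'][6].round(2),'pos',o['eef_pos'].round(4),'F',o['contact_force'].round(1),'M',o['torque'].round(2),'grip',o['gripper_width'].round(3),o['grasp_force'].round(1),'t',round(o['t'],2))
E
python3 -c "
from h import *
tab2()"
```

```text
Traceback (most recent call last):
  File "h.py", line 50, in tab2
    print('tab px',int(m[:10].sum()),int(m.sum()),'max',g.max(),'yaw',np.degrees(np.arctan2(y[1],y[0])).round(1),'q7',o['q'][6].round(2),'pos',o['eef_pos'].round(4),'F',o['contact_force'].round(1),'M',o['torque'].round(2),'grip',o['gripper_width'].round(3),o['grasp_force'].round(1),'t',round(o['t'],2))
                                                                                                                                                                                                                                     ^^^^^^^^^^^^^^^^^^^^^^^^
AttributeError: 'float' object has no attribute 'round'
```

```bash
sed -i "s/o\['gripper_width'\].round(3),o\['grasp_force'\].round(1)/round(o['gripper_width'],3),round(o['grasp_force'],1)/" h.py; python3 -c "
from h import *
tab2()"
```

```text
tab px 14 14 max 74 yaw 4.8 q7 -0.07 pos [0.5843 0.0325 0.1536] F [-5.  -4.   7.5] M [-0.55  1.03 -0.11] grip 0.202 31.9 t 43.2
```

Emit:
arm_command:
  commands: [0,0,0,0,0,6,0.05,0,0,0,0,0,12,0.05,0,0,0,0,0,18,0.05,0,0,0,0,0,24,0.05,0,0,0,0,0,30,0.05,0,0,0,0,0,36,0.05,0,0,0,0,0,42,0.05,0,0,0,0,0,48,0.05]

```text
t: 44.0
eef_pos: [0.5838, 0.0327, 0.1536]
tool_rot: [0.0, 0.918, 0.397, -0.001]
contact_force: [-7.0, -3.1, 9.6]
gripper_width: 0.204
grasp_force: 32.1
```

Emit:
arm_command:
  commands: [0,0,0,0,0,6,0.05,0,0,0,0,0,12,0.05,0,0,0,0,0,18,0.05,0,0,0,0,0,24,0.05,0,0,0,0,0,30,0.05,0,0,0,0,0,36,0.05,0,0,0,0,0,42,0.05,0,0,0,0,0,48,0.05]

```text
t: 44.8
eef_pos: [0.5835, 0.0332, 0.1536]
tool_rot: [-0.0, 1.0, -0.011, -0.001]
contact_force: [-8.3, -0.7, 9.9]
gripper_width: 0.202
grasp_force: 32.3
```

```bash
python3 -c "
from h import *
tab2()"
```

```text
tab px 13 13 max 73 yaw -91.6 q7 -1.6 pos [0.5835 0.0333 0.1536] F [-7.9 -0.7 10.6] M [-0.25  1.58 -0.06] grip 0.206 32.4 t 44.85
```

144° are done (2.5 rad) and the tab is still in. Regrasping with a half turn back.

Emit:
arm_command:
  commands: [0,0,0,0,0,0,0.6,0,0,0,0,0,0,0.6,0,0,0,0,0,0,0.6,0,0,0,0,0,0,0.6,0,0,-0.04,0,0,0,0.6,0,0,-0.08,0,0,0,0.6,0,0,-0.08,0,0,-8,0.6,0,0,-0.08,0,0,-16,0.6]

```text
t: 45.65
eef_pos: [0.5856, 0.0338, 0.2337]
tool_rot: [-0.0, 0.991, 0.133, 0.002]
contact_force: [-0.2, 0.6, -0.4]
gripper_width: 0.596
grasp_force: 0.0
```

Emit:
arm_command:
  commands: [0,0,0,0,0,-8.2,0.6,0,0,0,0,0,-16.4,0.6,0,0,0,0,0,-24.6,0.6,0,0,0,0,0,-32.8,0.6,0,0,0,0,0,-41,0.6,0,0,0,0,0,-49.2,0.6,0,0,0,0,0,-57.4,0.6,0,0,0,0,0,-65.6,0.6]

```text
t: 46.45
eef_pos: [0.5846, 0.0336, 0.232]
tool_rot: [-0.0, 0.761, 0.649, -0.0]
contact_force: [0.2, -0.6, 1.1]
gripper_width: 0.598
grasp_force: 0.0
```

Emit:
arm_command:
  commands: [0,0,0,0,0,-8.2,0.6,0,0,0,0,0,-16.4,0.6,0,0,0,0,0,-24.6,0.6,0,0,0,0,0,-32.8,0.6,0,0,0,0,0,-41,0.6,0,0,0,0,0,-49.2,0.6,0,0,0,0,0,-57.4,0.6,0,0,0,0,0,-65.6,0.6]

```text
t: 47.25
eef_pos: [0.5846, 0.0336, 0.232]
tool_rot: [-0.0, 0.288, 0.958, 0.0]
contact_force: [0.3, -0.3, 0.1]
gripper_width: 0.602
grasp_force: 0.0
```

Emit:
arm_command:
  commands: [0,0,0,0,0,-8.2,0.6,0,0,0,0,0,-16.4,0.6,0,0,0,0,0,-24.6,0.6,0,0,0,0,0,-32.8,0.6,0,0,0,0,0,-32.8,0.6,0,0,0,0,0,-32.8,0.6,0,0,0,0,0,-32.8,0.6,0,0,0,0,0,-32.8,0.6]

```text
t: 48.05
eef_pos: [0.5846, 0.0337, 0.2321]
tool_rot: [0.0, 0.01, 1.0, -0.0]
contact_force: [0.5, -0.0, 0.6]
gripper_width: 0.6
grasp_force: 0.0
```

```bash
python3 -c "
from h import *
tab2(); go([.5845,.0334,.1536],88.4)
c=cam('wrist')
u=proj(c,(.5845,.0334,.214)); x,y=map(int,u.round()); g=cv2.cvtColor(c['img'],cv2.COLOR_RGB2GRAY); print(u)
w=g[y-20:y+21,x-20:x+21]; cs,_=cv2.findContours((w>110).astype(np.uint8),cv2.RETR_EXTERNAL,cv2.CHAIN_APPROX_NONE)
for k in cs:
    if cv2.contourArea(k)>20: q=k[:,0].mean(0)+[x-20,y-20]; print(q,cv2.contourArea(k),onz(c,*q,.216).round(4))
# bar direction: dark pixels at +-35mm along predicted bar
m=(g<45).astype(np.uint8)
for s in (-.035,.035):
    # bar perpendicular to tool y -> along tool x
    r=R.from_quat(np.roll(get_obs()['tool_rot'],-1)); best=[]
    for d in np.arange(-.03,.031,.002):
        p=np.array([.5847,.0332,.214])+r.apply([s,d,0]); q=proj(c,p).round().astype(int)
        if 0<=q[1]<420: best.append((round(d,3),int(g[q[1],q[0]])))
    print(s,best)
"
```

```text
tab px 13 13 max 71 yaw 88.9 q7 1.35 pos [0.5846 0.0337 0.2321] F [0.5 0.5 0.5] M [-0.01  0.02 -0.01] grip 0.598 0.0 t 48.1
go [[0.1, -0.3, 78.5], [-0.0, 0.0, 0.53]] at [0.5846 0.0337 0.2321] q7 1.35 t 48.1 F [0.5 0.5 0.5]
[278.31168283 230.63688135]
[296.43478261 229.17391304] 30.5 [0.5829 0.0452 0.216 ]
[278.640625 233.5     ] 376.0 [0.5857 0.0336 0.216 ]
-0.035 [(np.float64(-0.03), 213), (np.float64(-0.028), 210), (np.float64(-0.026), 211), (np.float64(-0.024), 210), (np.float64(-0.022), 214), (np.float64(-0.02), 214), (np.float64(-0.018), 215), (np.float64(-0.016), 213), (np.float64(-0.014), 207), (np.float64(-0.012), 208), (np.float64(-0.01), 192), (np.float64(-0.008), 51), (np.float64(-0.006), 51), (np.float64(-0.004), 52), (np.float64(-0.002), 54), (np.float64(0.0), 53), (np.float64(0.002), 53), (np.float64(0.004), 50), (np.float64(0.006), 49), (np.float64(0.008), 87), (np.float64(0.01), 219), (np.float64(0.012), 217), (np.float64(0.014), 206), (np.float64(0.016), 183), (np.float64(0.018), 185), (np.float64(0.02), 189), (np.float64(0.022), 190), (np.float64(0.024), 186), (np.f
[... 163 characters left out ...]
at64(-0.024), 74), (np.float64(-0.022), 74), (np.float64(-0.02), 90), (np.float64(-0.018), 115), (np.float64(-0.016), 113), (np.float64(-0.014), 112), (np.float64(-0.012), 84), (np.float64(-0.01), 83), (np.float64(-0.008), 54), (np.float64(-0.006), 25), (np.float64(-0.004), 31), (np.float64(-0.002), 32), (np.float64(0.0), 32), (np.float64(0.002), 32), (np.float64(0.004), 32), (np.float64(0.006), 31), (np.float64(0.008), 30), (np.float64(0.01), 54), (np.float64(0.012), 66), (np.float64(0.014), 70), (np.float64(0.016), 62), (np.float64(0.018), 66), (np.float64(0.02), 69), (np.float64(0.022), 68), (np.float64(0.024), 69), (np.float64(0.026), 69), (np.float64(0.028), 69), (np.float64(0.03), 70)]
```

The bar is aligned with the fingers. Descending, gripping, and turning 64° before small steps.

Emit:
arm_command:
  commands: [0,-0.0003,0.04,0,0,0.5,0.6,0,-0.0003,0.07,0,0,0.5,0.6,0,-0.0003,0.0785,0,0,0.5,0.6,0,-0.0003,0.0785,0,0,0.5,0.6,0,-0.0003,0.0785,0,0,0.5,0.05,0,-0.0003,0.0785,0,0,0.5,0.05,0,-0.0003,0.0785,0,0,0.5,0.05,0,-0.0003,0.0785,0,0,0.5,0.05]
  force: 30

```text
t: 48.95
eef_pos: [0.5858, 0.0332, 0.1555]
tool_rot: [0.002, 0.013, 1.0, 0.0]
contact_force: [-0.6, -1.1, 5.9]
gripper_width: 0.206
grasp_force: 32.6
```

Emit:
arm_command:
  commands: [0,0,0,0,0,0,0.05,0,0,0,0,0,0,0.05,0,0,0,0,0,6,0.05,0,0,0,0,0,12,0.05,0,0,0,0,0,18,0.05,0,0,0,0,0,24,0.05,0,0,0,0,0,30,0.05,0,0,0,0,0,36,0.05]

```text
t: 49.75
eef_pos: [0.5855, 0.0323, 0.1555]
tool_rot: [0.001, 0.324, 0.946, -0.0]
contact_force: [-2.5, -2.6, 7.8]
gripper_width: 0.207
grasp_force: 32.8
```

```bash
python3 -c "
from h import *
tab2()"
```

```text
tab px 11 11 max 73 yaw 51.9 q7 0.74 pos [0.5855 0.0323 0.1555] F [-3.  -3.1  7.5] M [-0.66  0.43 -0.05] grip 0.202 32.9 t 49.8
```

Emit:
arm_command:
  commands: [0,0,0,0,0,6,0.05,0,0,0,0,0,12,0.05,0,0,0,0,0,18,0.05,0,0,0,0,0,24,0.05,0,0,0,0,0,28,0.05]

```text
t: 50.3
eef_pos: [0.5849, 0.0319, 0.1555]
tool_rot: [0.001, 0.543, 0.84, -0.0]
contact_force: [-4.2, -3.9, 10.1]
gripper_width: 0.2
grasp_force: 33.1
```

```bash
python3 -c "
from h import *
tab2()"
```

```text
tab px 13 15 max 73 yaw 24.1 q7 0.3 pos [0.5849 0.0319 0.1554] F [-3.8 -3.1 10.3] M [-0.89  0.89 -0.06] grip 0.201 33.1 t 50.35
```

At about 3.66 rad. Small steps now, checking the tab after each.

Emit:
arm_command:
  commands: [0,0,0,0,0,4,0.05,0,0,0,0,0,8,0.05,0,0,0,0,0,10,0.05,0,0,0,0,0,10,0.05]

```text
t: 50.75
eef_pos: [0.5847, 0.0318, 0.1554]
tool_rot: [0.001, 0.613, 0.79, -0.0]
contact_force: [-4.9, -3.9, 10.9]
gripper_width: 0.202
grasp_force: 33.2
```

```bash
python3 -c "
from h import *
tab2()"
```

```text
tab px 18 46 max 143 yaw 14.4 q7 0.14 pos [0.5847 0.0318 0.1555] F [-4.7 -3.8 10. ] M [-0.88  1.06 -0.1 ] grip 0.205 33.2 t 50.8
```

Emit:
arm_command:
  commands: [0,0,0,0,0,4,0.05,0,0,0,0,0,8,0.05,0,0,0,0,0,10,0.05,0,0,0,0,0,10,0.05]

```text
t: 51.2
eef_pos: [0.5844, 0.0318, 0.1555]
tool_rot: [0.001, 0.68, 0.734, -0.0]
contact_force: [-5.6, -4.1, 10.8]
gripper_width: 0.206
grasp_force: 33.3
```

```bash
python3 -c "
from h import *
tab2(); print(load('scene')['img'].min(2)[205:228:2,340:372:2])"
```

```text
tab px 18 47 max 143 yaw 4.4 q7 -0.02 pos [0.5844 0.0318 0.1554] F [-5.7 -3.4 11.7] M [-0.92  1.21 -0.06] grip 0.206 33.3 t 51.25
[[ 48  41  40  36  40  40  36  37  37  40  45  51  48  49  86 130]
 [ 39  36  38  36  37  38  35  25  26  44  51  50  53  49  33  90]
 [ 37  39  41  30  32  25  23  28  28  45  39  32  29  23  22  23]
 [ 28  26  25  26  29  28  26  26  22  27  29  25  25  26  29  26]
 [ 24  22  24  29  28  27  25  22  11  27  27  24  24  23  26  26]
 [ 23  23  24  23  21  10  33  64  70  30  27  26  22  26  21  27]
 [ 24  24  22  23  15  54  83 119 133 104  27  25  23  22  27  27]
 [ 25  27  25  19  18  47 106 141 117  87  31  23  29  26  42  47]
 [ 26  26  27  27  27  27  48  73  49  33  28  24  47  50  52  53]
 [ 26  27  24  25  28  27  25  32  26  48  53  52  52  52  52  53]
 [ 25  25  25  27  26  27  26  25  28  50  52  50  52  55  52  54]
 [ 26  25  28  24  49  37  25  26  50  49  52  52  55  54  55  35]]
```

The tab popped out: the scene patch grew from 13 to 46 px and from 73 to 143 in brightness, at about 3.8 rad. The second 10° step is well inside the limit. Releasing and rising.

Emit:
arm_command:
  commands: [0,0,0,0,0,0,0.6,0,0,0,0,0,0,0.6,0,0,0,0,0,0,0.6,0,0,0,0,0,0,0.6,0,0,-0.04,0,0,0,0.6,0,0,-0.08,0,0,0,0.6,0,0,-0.12,0,0,0,0.6,0,0,-0.14,0,0,0,0.6]

```text
t: 52.05
eef_pos: [0.586, 0.0336, 0.2975]
tool_rot: [0.001, 0.679, 0.734, 0.002]
contact_force: [0.2, 0.0, -0.7]
gripper_width: 0.597
grasp_force: 0.0
```

```bash
python3 -c "
from h import *
tab2(); go([.40,.25,.28],-37)"
```

```text
tab px 18 45 max 140 yaw 4.5 q7 -0.04 pos [0.5872 0.0336 0.2998] F [ 1.1 -0.5  1.5] M [-0.01 -0.07 -0.03] grip 0.6 0.0 t 52.1
go [[230.3, -169.8, 18.6], [0.44, -0.23, 41.5]] at [0.5872 0.0336 0.2998] q7 -0.04 t 52.1 F [ 1.1 -0.5  1.5]
```

Emit:
arm_command:
  commands: [0.04,-0.03,0,0,0,6,0,0.08,-0.06,0,0,0,12,0,0.12,-0.09,0,0,0,18,0,0.16,-0.12,0,0,0,24,0,0.2,-0.14,0,0,0,30,0,0.23,-0.15,0.01,0,0,36,0,0.25,-0.155,0.03,0,0,41.5,0,0.25,-0.155,0.05,0,0,41.5,0]
  force: 40

```text
t: 52.9
eef_pos: [0.4087, 0.2742, 0.2431]
tool_rot: [-0.001, 0.894, 0.448, 0.001]
contact_force: [1.6, -0.8, -0.3]
gripper_width: -0.001
grasp_force: 0.0
```

Emit:
arm_command:
  commands: [0,0,0,0,0,0,0,0,0,0,0,0,0,0,0,0,0,0,0,0,0,0,0,0,0,0,0,0,0,0,0,0,0,0,0,0,0,0,0,0,0,0]

```text
t: 53.5
eef_pos: [0.4107, 0.2704, 0.2441]
tool_rot: [-0.0, 0.895, 0.446, 0.0]
contact_force: [-0.3, -0.2, -0.1]
gripper_width: 0.001
grasp_force: 0.0
```

```bash
python3 -c "
from h import *
c=cam('wrist','w16.png'); go([.4193,.311,.1],-37)
u=proj(c,(.4193,.311,.043)); x,y=map(int,u.round()); g=c['img'].min(2); print(u)
w=g[y-40:y+41,x-50:x+51]; cs,_=cv2.findContours((w>150).astype(np.uint8),cv2.RETR_EXTERNAL,cv2.CHAIN_APPROX_NONE)
for k in cs:
    if cv2.contourArea(k)>60:
        r=cv2.minAreaRect(k); q=np.array(r[0])+[x-50,y-40]; print(q,r[1],r[2],cv2.contourArea(k),onz(c,*q,.043).round(4))
"
```

```text
go [[37.6, -17.5, 144.0], [0.01, -0.03, -0.02]] at [0.4106 0.2704 0.2439] q7 -1.35 t 53.55 F [ 0.3 -0.4 -0.2]
[264.16110378 143.89817225]
[264.80284119 143.02366257] (16.759761810302734, 37.09387969970703) 83.1572265625 566.5 [0.4205 0.3113 0.043 ]
[263.99999237 156.49999619] (99.99998474121094, 54.99999237060547) 0.0 648.5 [0.4102 0.2995 0.043 ]
```

Emit:
arm_command:
  commands: [0.0384,-0.0167,0.04,0,0,0,0,0.0384,-0.0167,0.08,0,0,0,0,0.0384,-0.0167,0.12,0,0,0,0,0.0384,-0.0167,0.154,0,0,0,0,0.0384,-0.0167,0.154,0,0,0,0,0.0384,-0.0167,0.154,0,0,0,0,0.0384,-0.0167,0.154,0,0,0,0,0.0384,-0.0167,0.154,0,0,0,0]

```text
t: 54.35
eef_pos: [0.4215, 0.3122, 0.0917]
tool_rot: [-0.001, 0.895, 0.446, 0.002]
contact_force: [0.6, 0.2, -0.4]
gripper_width: 0.004
grasp_force: 0.0
```

Emit:
arm_command:
  commands: [0,0,0.01,0,0,0,0,0,0,0.02,0,0,0,0,0,0,0.03,0,0,0,0,0,0,0.04,0,0,0,0,0,0,0.04,0,0,0,0]

```text
t: 54.85
eef_pos: [0.4191, 0.3102, 0.0477]
tool_rot: [0.0, 0.895, 0.446, -0.002]
contact_force: [-0.3, -0.1, 0.3]
gripper_width: -0.002
grasp_force: 0.0
```

```bash
python3 -c "
from h import *
c=cam('wrist','w17.png'); go([.4204,.3112,.04],-37)
u=proj(c,(.4204,.3112,.043)); x,y=map(int,u.round()); g=c['img'].min(2); print(u)
print(g[y-50:y+90:6,x-60:x+61:8])
"
```

```text
go [[1.1, 0.3, 8.5], [-0.02, 0.13, 0.0]] at [0.4195 0.3106 0.0485] q7 -1.41 t 54.9 F [ 1.2 -0.2 -0.6]
[280.33664342 236.93265127]
[[127 126 114 115 125 125 124  41  81  52  41  38  38  38  41  42]
 [112  85  54  39  37  39  38  40  40  41  38  39  40  40  40  42]
 [ 43  42  39  40  39  39  40  41  39  39  40  38  41  39  40  42]
 [ 46  43  41  39  40  41  42  41  42  42  42  41  37  42  42  44]
 [ 47  45  43  42  41  43  42  42  41  42  43  42  42  39  40  43]
 [ 47  44  43  43  42  44  45  44  46  45  57  99  98  41  43  41]
 [ 48  46  45  63 105 160 194 211 216 217 218 215 171  43  43  43]
 [ 49  47  45 211 218 217 217 217 217 216 216 216 199  43  43  45]
 [ 48  48  46 215 217 217 218 217 217 217 216 216 205  43  43  43]
 [ 51  49  47 191 217 218 217 217 217 217 216 215 213  44  43  43]
 [ 52  48  47 124 216 218 217 217 217 218 216 215 214  46  46  43]
 [ 53  48  49  61 218 217 217 211 191 128  79  50  45  44  44  46]
 [ 53  50  49  48  48  47 113  79 106 111  47  45  43  43  44  44]
 [ 53  52  51  48  46  48 112  72 106 112  40  41  41  44  49  63]
 [ 54  53  53  48  48  46 111  68 103 112  39  54  91 106 135 146]
 [ 77  96  98 101  51  51 111  64 102 109  39  49 158 154 155 158]
 [230 217 221 225  56  53 112  61 101 112  38  51 152 153 159 150]
 [231 228 226 228  44  44 109  54  89 110  35  38 151 156 151 153]
 [227 225 226 214  43  44 113  60 104 122  37  35 149 150 154 147]
 [224 227 228  53  43  40  39  57 135  38  38  40  65 148 151 156]
 [228 226 227  43  50  44  40  36  41  37  51  39  39 156 155 151]
 [159  74  45  44  40  41  37  38  35  37  37  36  36  31  72  68]
 [ 42  38  43  41  41  38  34  35  34  36  34  36  35  35  37  39]
 [ 40  44  40  39  31  37  35  34  31  34  36  35  31  36  29  33]]
```

Emit:
arm_command:
  commands: [0.0008,0,0.01,0,0,0,0,0.0008,0,0.02,0,0,0,0,0.0008,0,0.026,0,0,0,0,0.0008,0,0.026,0,0,0,0,0.0008,0,0.026,0,0,0,0,0.0008,0,0.026,0,0,0,0]

```text
t: 55.5
eef_pos: [0.4209, 0.312, 0.0239]
tool_rot: [-0.0, 0.895, 0.446, 0.0]
contact_force: [-1.0, -0.3, -1.0]
gripper_width: -0.002
grasp_force: 0.0
```

Emit:
arm_command:
  commands: [0,0,0.002,0,0,0,0,0,0,0.004,0,0,0,0,0,0,0.004,0,0,0,0]

```text
t: 55.8
eef_pos: [0.4206, 0.3117, 0.0194]
tool_rot: [0.0, 0.895, 0.446, -0.0]
contact_force: [-0.6, -0.2, -0.1]
gripper_width: -0.002
grasp_force: 0.0
```

Emit:
arm_command:
  commands: [0,0,0.002,0,0,0,0,0,0,0.004,0,0,0,0,0,0,0.004,0,0,0,0]

```text
t: 56.1
eef_pos: [0.4205, 0.3116, 0.0153]
tool_rot: [0.0, 0.895, 0.446, -0.0]
contact_force: [-0.9, 0.2, 0.4]
gripper_width: -0.002
grasp_force: 0.0
```

Emit:
arm_command:
  commands: [0,0,0.002,0,0,0,0,0,0,0.003,0,0,0,0,0,0,0.003,0,0,0,0]

```text
t: 56.4
eef_pos: [0.4206, 0.3117, 0.0124]
tool_rot: [0.0, 0.895, 0.446, -0.0]
contact_force: [-0.3, -0.6, -0.1]
gripper_width: -0.002
grasp_force: 0.0
```

Emit:
arm_command:
  commands: [0,0,0.002,0,0,0,0,0,0,0.003,0,0,0,0,0,0,0.003,0,0,0,0]

```text
t: 56.7
eef_pos: [0.4206, 0.3117, 0.0094]
tool_rot: [0.0, 0.895, 0.446, -0.0]
contact_force: [-0.1, 0.2, -0.8]
gripper_width: -0.004
grasp_force: 0.0
```

Emit:
arm_command:
  commands: [0,0,0.001,0,0,0,0,0,0,0.002,0,0,0,0,0,0,0.002,0,0,0,0]

```text
t: 57.0
eef_pos: [0.4206, 0.3117, 0.0075]
tool_rot: [0.0, 0.895, 0.446, -0.0]
contact_force: [-0.4, 0.2, 0.2]
gripper_width: -0.001
grasp_force: 0.0
```

Emit:
arm_command:
  commands: [0,0,0.001,0,0,0,0,0,0,0.002,0,0,0,0,0,0,0.002,0,0,0,0]

```text
t: 57.3
eef_pos: [0.4208, 0.3118, 0.0056]
tool_rot: [-0.0, 0.895, 0.446, 0.0]
contact_force: [-0.2, -0.2, 1.1]
gripper_width: 0.0
grasp_force: 0.9
```

Emit:
arm_command:
  commands: [0,0,0.001,0,0,0,0,0,0,0.002,0,0,0,0,0,0,0.002,0,0,0,0]

```text
t: 57.6
eef_pos: [0.4208, 0.3119, 0.0044]
tool_rot: [-0.0, 0.895, 0.446, 0.0]
contact_force: [-2.2, -0.9, 9.4]
gripper_width: 0.002
grasp_force: 5.1
```

The force reached 9.4 N, above the key's 6.3 N stop. I'll hold briefly, lift away, and check everything.

Emit:
arm_command:
  commands: [0,0,0.0005,0,0,0,0,0,0,0.0005,0,0,0,0,0,0,0.0005,0,0,0,0]

```text
t: 57.9
eef_pos: [0.4209, 0.3119, 0.0043]
tool_rot: [-0.0, 0.895, 0.446, 0.0]
contact_force: [-3.4, -2.8, 15.5]
gripper_width: 0.001
grasp_force: 7.6
```

Emit:
arm_command:
  commands: [0,0,-0.03,0,0,0,0,0,0,-0.08,0,0,0,0,0,0,-0.13,0,0,0,0,0,0,-0.18,0,0,0,0,0,0,-0.23,0,0,0,0,0,0,-0.23,0,0,0,0,0,0,-0.23,0,0,0,0,0,0,-0.23,0,0,0,0]

```text
t: 58.7
eef_pos: [0.4199, 0.3111, 0.2317]
tool_rot: [0.0, 0.895, 0.446, -0.001]
contact_force: [-0.3, 0.1, -0.4]
gripper_width: -0.0
grasp_force: 0.0
```

```bash
python3 -c "
from h import *
tab2(); s=load('scene'); d=cam('side')
# pin head black top on fork (z .184) and sensors' flanges still in place
for n,c in (('scene',s),('side',d)):
    p=proj(c,(.4971,-.0821,.175)).round().astype(int); g=c['img'].min(2); print(n,p,g[p[1]-8:p[1]+9:4,p[0]-12:p[0]+13:4].tolist())
"
```

```text
tab px 18 46 max 138 yaw -37.0 q7 -1.4 pos [0.4198 0.311  0.2313] F [ 0.4 -0.5 -0.1] M [-0.02  0.06  0.05] grip 0.002 0.0 t 58.75
scene [302 203] [[69, 7, 77, 76, 72, 123, 130], [64, 59, 36, 95, 72, 132, 130], [122, 85, 2, 18, 42, 133, 112], [80, 70, 4, 2, 48, 53, 77], [43, 46, 10, 3, 36, 104, 46]]
side [262 183] [[22, 43, 186, 221, 221, 202, 218], [25, 26, 187, 96, 208, 221, 223], [163, 191, 25, 48, 106, 170, 223], [209, 229, 29, 8, 10, 48, 92], [221, 67, 48, 16, 36, 80, 72]]
```

The tab is out, the pin head is in the fork, the key has been pressed and let go, and the robot is clear. Handing in.

```bash
python3 -c "
from station import hand_in
print(hand_in())"
```

```text
the job is handed in; nothing more can be done
None
```

I finished every step and handed the job in, with no verdict returned: two sensors seated in nests 2 and 3, arm closed, pin home, screw turned about 10° past where the tab was seen out, and the test key pressed (15 N) and released.

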